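# Set up plaster models on the scanner with a straightedge

### The job

Lay the straightedge flat on the scanner plate with its long edge flush against the guide rail, let go of it, and stand every plaster model on the plate with its flat heel flush against the straightedge's other long edge. Then take the straightedge away and hang it by its loop on the peg, leaving every model square to the rail and one straightedge width (40 mm) from it; only once it hangs, start the scan by pressing, one at a time, the leftmost key, then the third key, then the large key at the right end, never the second key. Do not knock the other things about.

Things in the scene. Friction and masses are not known exactly. Their poses are not given: they have to be found in the camera images.
- straightedge_loop (a point): Middle of the loop window of the loose straightedge, 26 mm above the bar's underside. Frame: y along the bar, x across it (one looks through the window along x), z up. Window 30 mm wide (y), 36 high (8 to 44 mm above the underside). Gripped across the loop's outer width, 46 mm along y, the window stays free for the peg.
- straightedge: The straightedge: aluminium bar 240 mm long (y), 40 wide (x), 8 thick (z), with a steel loop handle upright on its middle: 46 mm wide along the bar, 10 thick, top 52 mm above the bar's underside. Origin: middle of the underside. Looks the same after half a turn. About 0.24 kg.
- rail_face (a point): Middle of the guide rail's front face at the height of the scanner plate's top (12 mm above the table); fixed. x points level into the rail, y along it. The flat plate lies in front (x -150 to 0 mm, y within 170 mm); the rail stands 18 mm above it. Straightedge laid flush: middle at x = -20 mm; model rightly set: middle at x = -60 mm.
- peg (a point): Point on the centre line of a fixed level steel peg 8 mm thick, 150 mm above the table, where the loop should hang. The free end points along -x of this frame: it runs 45 mm that way, then turns up to a tip 14 mm above the centre line at x = -58 mm.
- stand: The fixed stand that carries the peg, same axes; origin on the table below the hanging point. Its upright post, 16 mm thick, stands at x = +45 mm and rises 47 mm above the peg; foot 130 x 120 mm, 12 high.
- model1_center (a point): Middle of a loose plaster tooth model (one of two or three alike; absent ones read None), 19 mm above its underside; z up. 40 mm wide (y), 40 deep (x), 38 high with the teeth; base 28 high, its sides 40 apart from x = -10 mm to the heel, front narrower (24 mm) at -x. The flat heel is the +x face, 20 mm from this point. About 0.09 kg. 
- model2_center (a point): Middle of a loose plaster tooth model (one of two or three alike; absent ones read None), 19 mm above its underside; z up. 40 mm wide (y), 40 deep (x), 38 high with the teeth; base 28 high, its sides 40 apart from x = -10 mm to the heel, front narrower (24 mm) at -x. The flat heel is the +x face, 20 mm from this point. About 0.09 kg. 
- model3_center (a point): Middle of a loose plaster tooth model (one of two or three alike; absent ones read None), 19 mm above its underside; z up. 40 mm wide (y), 40 deep (x), 38 high with the teeth; base 28 high, its sides 40 apart from x = -10 mm to the heel, front narrower (24 mm) at -x. The flat heel is the +x face, 20 mm from this point. About 0.09 kg. 
- key1_top (a point): Centre of the top of the keypad's first (leftmost, +y side) small round key, 20 mm across. The keypad is a fixed slab with four keys in one row; key centres lie 42, 42 and 49 mm apart. x, y of this frame are the keypad's, left and right as seen from the robot.
- key1 (a joint): How far that key is pressed, in m: 0 up, 0.006 fully down (about 4 N, springs back). It counts as pressed beyond 0.0045.
- key2_top (a point): Centre of the top of the keypad's second small round key, 20 mm across, beside the first: not to be pressed. The keypad is a fixed slab with four keys in one row; key centres lie 42, 42 and 49 mm apart. x, y of this frame are the keypad's, left and right as seen from the robot.
- key2 (a joint): How far that key is pressed, in m: 0 up, 0.006 fully down (about 4 N, springs back). It counts as pressed beyond 0.0045.
- key3_top (a point): Centre of the top of the keypad's third small round key, 20 mm across. The keypad is a fixed slab with four keys in one row; key centres lie 42, 42 and 49 mm apart. x, y of this frame are the keypad's, left and right as seen from the robot.
- key3 (a joint): How far that key is pressed, in m: 0 up, 0.006 fully down (about 4 N, springs back). It counts as pressed beyond 0.0045.
- key4_top (a point): Centre of the top of the keypad's large round start key at the right end (-y side), 34 mm across. The keypad is a fixed slab with four keys in one row; key centres lie 42, 42 and 49 mm apart. x, y of this frame are the keypad's, left and right as seen from the robot.
- key4 (a joint): How far that key is pressed, in m: 0 up, 0.006 fully down (about 4 N, springs back). It counts as pressed beyond 0.0045.
- bowl: Bystander: green plastic mixing bowl, 110 mm across, 60 high; to be left alone. Origin under its middle.
- jar: Bystander: white lidded jar, 72 mm across, 90 high; to be left alone. Origin under its middle.
- bottle: Bystander: brown bottle, 60 mm across, 150 high; to be left alone. Origin under its middle.
- tin: Bystander: flat steel tin, 60 mm across, 35 high; to be left alone. Origin under its middle.
- waxbox: Bystander: small cardboard box 70 x 45 x 30 mm; to be left alone. Origin under its middle.
- cup: Bystander: white cup, 66 mm across, 70 high; to be left alone. Origin under its middle.
- spatula: Bystander: spatula 200 mm long, lying flat; to be left alone. Origin under its middle.

How it is judged (in metres and radians):
On the way, in this order (a step that is already met when the one before it is completed fails the run):
1. the straightedge lies flat on the plate, flush against the rail, released (x of straightedge_loop in the frame of rail_face between -0.0225 and -0.017 m and y of straightedge_loop in the frame of rail_face between -0.06 and 0.06 m and z of straightedge_loop in the frame of rail_face between 0.022 and 0.03 m and angle between the y axis of straightedge and the y axis of rail_face, either way round below 0.025 rad and angle between straightedge_loop's own z axis and vertical below 0.05 rad and contact force between straightedge and the fingers below 0.05 N), for 0.3 s.
2. every model stands with its heel flush against the straightedge, which still lies flush against the rail (x of straightedge_loop in the frame of rail_face between -0.024 and -0.017 m and y of straightedge_loop in the frame of rail_face between -0.06 and 0.06 m and z of straightedge_loop in the frame of rail_face between 0.022 and 0.03 m and angle between the y axis of straightedge and the y axis of rail_face, either way round below 0.035 rad and angle between straightedge_loop's own z axis and vertical below 0.05 rad and z of model1_center in the frame of straightedge_loop between -0.012 and -0.002 m and (x of model1_center in the frame of straightedge_loop between -0.043 and -0.037 m or x of model1_center in the frame of straightedge_loop between 0.037 and 0.043 m) and y of model1_center in the frame of straightedge_loop between -0.105 and 0.105 m and angle between the x axis of each of model1_center, model2_center, model3_center and the x axis of rail_face, either way round below 0.06 rad and angle between each of model1_center, model2_center, model3_center's own z axis and vertical below 0.08 rad and contact force between each of model1, model2, model3 and the fingers below 0.05 N and x of rail_face in the frame of model1_center above 0.03 m and z of model2_center in the frame of straightedge_loop between -0.012 and -0.002 m and (x of model2_center in the frame of straightedge_loop between -0.043 and -0.037 m or x of model2_center in the frame of straightedge_loop between 0.037 and 0.043 m) and y of model2_center in the frame of straightedge_loop between -0.105 and 0.105 m and x of rail_face in the frame of model2_center above 0.03 m and z of model3_center in the frame of straightedge_loop between -0.012 and -0.002 m and (x of model3_center in the frame of straightedge_loop between -0.043 and -0.037 m or x of model3_center in the frame of straightedge_loop between 0.037 and 0.043 m) and y of model3_center in the frame of straightedge_loop between -0.105 and 0.105 m and x of rail_face in the frame of model3_center above 0.03 m), for 0.3 s.
3. the straightedge hangs by its loop on the peg, released (x of straightedge_loop in the frame of peg between -0.045 and 0.03 m and y of straightedge_loop in the frame of peg between -0.016 and 0.016 m and z of straightedge_loop in the frame of peg between -0.022 and -0.006 m and angle between straightedge_loop's own z axis and vertical below 0.35 rad and contact force between straightedge and stand above 0.3 N and contact force between straightedge and the fingers below 0.05 N), for 0.3 s.
4. the leftmost key is pressed (value of joint key1 above 0.0045 m), for 0.05 s.
5. then the third key is pressed (value of joint key3 above 0.0045 m), for 0.05 s.
6. then the large key is pressed (value of joint key4 above 0.0045 m), for 0.05 s.
At the end, for the whole second after the job is handed in: Every model stands upright at rest on the plate, heel towards the rail and 40 mm (within 5 mm) from it, square to it within 0.08 rad; the straightedge hangs by its loop on the peg, released; all keys are up (all of step 3 and linear speed of straightedge below 0.05 m/s and x of model1_center in the frame of rail_face between -0.065 and -0.055 m and y of model1_center in the frame of rail_face between -0.15 and 0.15 m and z of model1_center in the frame of rail_face between 0.014 and 0.024 m and angle between the x axis of each of model1_center, model2_center, model3_center and the x axis of rail_face, either way round below 0.08 rad and angle between each of model1_center, model2_center, model3_center's own z axis and vertical below 0.08 rad and linear speed of each of model1, model2, model3 below 0.02 m/s and x of rail_face in the frame of model1_center above 0.03 m and x of model2_center in the frame of rail_face between -0.065 and -0.055 m and y of model2_center in the frame of rail_face between -0.15 and 0.15 m and z of model2_center in the frame of rail_face between 0.014 and 0.024 m and x of rail_face in the frame of model2_center above 0.03 m and x of model3_center in the frame of rail_face between -0.065 and -0.055 m and y of model3_center in the frame of rail_face between -0.15 and 0.15 m and z of model3_center in the frame of rail_face between 0.014 and 0.024 m and x of rail_face in the frame of model3_center above 0.03 m and value of joint each of key1, key2, key3, key4 below 0.002 m); the robot touches nothing.
It fails at once if the second key is pressed (value of joint key2 above 0.003 m).
It fails at once if two keys are pressed at once (value of joint each of key1, key2 above 0.003 m or value of joint each of key1, key3 above 0.003 m or value of joint each of key1, key4 above 0.003 m or value of joint each of key2, key3 above 0.003 m or value of joint each of key2, key4 above 0.003 m or value of joint each of key3, key4 above 0.003 m).
It fails at once if a key is pressed before the straightedge hangs on the peg (value of joint any of key1, key2, key3, key4 above 0.003 m and distance between straightedge_loop and peg above 0.07 m).
It fails at once if a bystander is knocked over or pushed more than 50 mm (distance of any of bowl, jar, bottle, tin, waxbox, cup, spatula from where it was at the start of the episode above 0.05 m or angle between any of bowl, jar, bottle, tin, cup's own z axis and vertical above 0.5 rad).
Of model1, model2, model3 only 2 to 3 are there at a start; the rules pass over those that are not, and their reading is None.
At some moment in a run one of model1, model2, model3 may be knocked a few centimetres aside while the robot is not near it.
It also fails if it takes over 210 s, if anything falls off the work surface, if the arm or the gripper's body presses on something with over 40 N, if the wrist force passes 120 N, or if a joint passes its speed limit or range.

### The arm

A 7-joint arm with a two-finger parallel gripper is mounted at the origin on the work surface. World frame = base frame: x ahead of the robot, y to its left, z up, the work surface at z = 0. Lengths are in mm, angles in rad, forces in N, time in s.
With the tool pointing down it reaches from about 425 to 875 mm from the base axis. Payload 8.4 kg.
Tool frame: the origin (TCP) lies at the very end of the fingers, on their centre line; the grasp point (between the pads) lies 19 mm behind it (robot.grasp_offset is the distance from the TCP to the grasp point, in mm); z points along the fingers, y is the direction in which the jaws open and shut (so a half turn about z gives the same grasp; the last joint's range is limited). The gripper opens to 87 mm and grips with 3 to 60 N. Pads are 19 mm wide; open, the fingers measure 117 mm over their backs; the gripper's body (75 mm by 190 mm) begins 51 mm behind the grasp point.
Start: joints at [1.152, 0.333, 0.04, 1.465, -0.013, 1.343, -0.059], TCP at [204.322, -617.021, 199.846] pointing down, gripper open.
Joint ranges: [-2.58, 2.58], [-0.38, 2.09], [-1.3, 1.39], [0.25, 2.4], [-1.5, 4.64], [0.08, 2.09], [-2.65, 2.65]. Speed limits (rad/s): [2.22, 2.22, 2.79, 2.79, 3.14, 3.14, 3.14].

### API

Orientations are given as a rotation vector (axis times angle).
In Python, from bench import robot gives the robot as it stands.
- The arm moves only by the shell command python3 -m crank 'ROWS'. ROWS is a JSON object of lists of equal length, an entry for each row: "dp": the shift along the tool's x, y, z in mm, a list of three; "twist": the turn, a rotation vector about the tool's x, y, z in rad, a list of three; "grip": the closure in counts, from 0 (fully open) to 255 (shut). In form: {"dp": [[dx, dy, dz], ...], "twist": [[ax, ay, az], ...], "grip": [grip, ...]}. A call has 1 to 20 rows; each row is the pose to reach, as a shift and turn from the pose commanded when the call began, along the tool's axes at that moment; what a row does not reach only later rows make up. A row lasts 1/8 s, in which the tool goes at most 62.5 mm and 10.7 degrees, less where a joint would pass 70% of its speed; a pose out of reach is approached as far as the arm can. A call with a gripper value outside its range is refused whole. The fingers move at their own pace and stop on an object; the grip force is fixed at half the most. Time passes only in rows, so rows that repeat a pose let the fingers close. It gives the time, the measured TCP pose, the force and the opening at its end, in the units of the state.
- robot.sense(): the state, without advancing time (a new reading comes with each control period).
- robot.grab_frame(name): name is "scene" or "top"; returns the picture (420x560x3 uint8, red, green, blue); there is no depth.
- robot.calibration(name): a dict with "fov_y" (degrees; the focal length in pixels is half the picture's height over the tangent of half this angle, whatever the lens; pixels are square), "cx", "cy" (the principal point, pixels), "rvec" (rotation vector, rad) and "tvec" (3), from world to camera coordinates, as OpenCV has them. Camera axes: x right, y down, z forward; pixel columns grow to the right and rows downward; lengths in mm; the calibration is good to about 2 mm. A picture is of the moment at which its call begins. calibration takes no time and is no camera call.
- robot.sign_off(): hands the job in, once; it reports no verdict.
The state is a dict: "time": time; "joints": joint angles; "dq": joint speeds; "joint_torque": joint torques, N m; "eef_pos": TCP position; "tcp_rot": TCP orientation; "contact_force": force on the tool from outside, world axes, zero at the start; "moment": the same for the moment, N m; "gripper_width": finger opening in mm.
Only numpy, scipy, OpenCV 4.12 (cv2) and the standard library are available. Lean on these libraries where they do the work, as an engineer would, in place of code of your own. Each camera call takes 0.05 s, during which the arm holds its last target. There are 200 camera calls.

## Working session

There is one attempt and no reset: what is moved stays moved. The work goes in short steps, Python scripts to look and compute and a shell command to move; the robot and the scene stay as the last step left them, time stands still between calls to the robot, and variables do not carry over. Pictures are saved under pics/ and viewed, about 12 in all and at most 16, crops included, and the job is handed in when it is done.

```bash
ls; mkdir -p pics
python3 - <<'E'
from bench import robot
import cv2
for n in("scene","top"):
    cv2.imwrite(f"pics/{n}0.png",robot.grab_frame(n)[:,:,::-1]); print(n,robot.calibration(n))
s=robot.sense()
for k,v in s.items(): print(k,v)
E
```

```text
pics
scene {'fov_y': 57.09159659631249, 'cx': 281.73092643270013, 'cy': 209.56061545771286, 'rvec': array([ 1.53588509,  2.24289043, -0.67519316]), 'tvec': array([ 127.30024255, -353.27523525, 1370.56533038])}
top {'fov_y': 54.89803940237818, 'cx': 273.6093401934886, 'cy': 207.4748729239791, 'rvec': array([ 2.06020091, -2.17579744,  0.22799172]), 'tvec': array([  73.94461392,  508.69146547, 1257.79710883])}
time 0.1
joints [ 1.15178101  0.33383672  0.03988143  1.46618449 -0.01338668  1.34328097
 -0.05850064]
dq [ 1.25752343e-03 -2.20244132e-03  5.82037810e-04 -9.39373933e-04
  2.01792968e-03 -2.18509307e-05 -9.03792053e-04]
joint_torque [ 4.61592062e-03 -6.57811975e+01  1.34036221e+00 -4.04707003e+01
 -5.96672622e-02  4.09308553e-02  3.02002221e-06]
eef_pos [ 204.17620248 -616.62399188  199.04981119]
tcp_rot [-3.10013208e+00 -4.99970634e-01  5.33288178e-04]
contact_force [ 0.06020638 -0.54177134 -0.93345077]
moment [ 0.01890471 -0.00505588  0.05336683]
gripper_width 86.92742987103894
```

View pics/scene0.png

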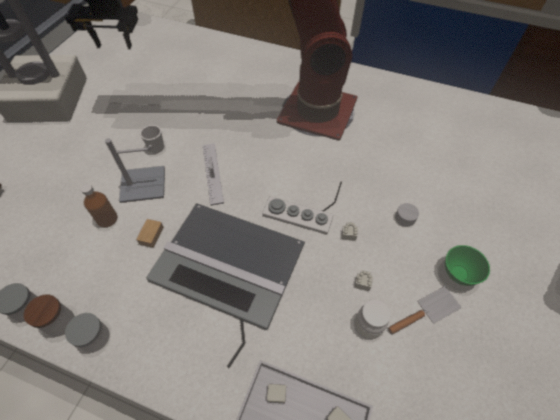

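View pics/top0.png

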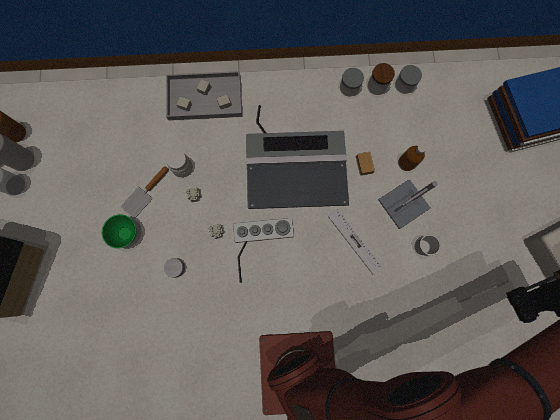

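```bash
cat > h.py <<'E'
from bench import robot
import cv2, numpy as np
from scipy.spatial.transform import Rotation as R
def cam(n):
    c=robot.calibration(n); f=210/np.tan(np.radians(c["fov_y"]/2))
    K=np.array([[f,0,c["cx"]],[0,f,c["cy"]],[0,0,1.]]); return K,R.from_rotvec(c["rvec"]).as_matrix(),np.array(c["tvec"])
def ray(n,uv,z):
    K,M,t=cam(n); d=M.T@np.linalg.solve(K,[uv[0],uv[1],1]); o=-M.T@t
    return o+d*(z-o[2])/d[2]
def proj(n,p):
    K,M,t=cam(n); q=K@(M@np.array(p,float)+t); return q[:2]/q[2]
def shot(n,name=None,box=None,k=1):
    im=robot.grab_frame(n)[:,:,::-1].copy()
    if name:
        c=im if box is None else im[box[1]:box[3],box[0]:box[2]]
        cv2.imwrite(f"pics/{name}.png",cv2.resize(c,None,fx=k,fy=k,interpolation=cv2.INTER_CUBIC))
    return im
def tool(dw):  # world shift -> tool axes
    return R.from_rotvec(robot.sense()["tcp_rot"]).as_matrix().T@np.array(dw,float)
E
python3 - <<'E'
from h import *
im=cv2.imread("pics/top0.png"); im2=cv2.imread("pics/scene0.png")
def crop(i,b,k): return cv2.resize(cv2.convertScaleAbs(i[b[1]:b[3],b[0]:b[2]],alpha=1.3),None,fx=k,fy=k,interpolation=cv2.INTER_CUBIC)
cv2.imwrite("pics/c1.png",crop(im,(170,120,450,300),2.85))
cv2.imwrite("pics/c2.png",crop(im2,(80,110,400,320),2.5))
for n,u,z in [("top",(247.5,161),30),("top",(344,157),30),("top",(193,195),19),("top",(216,231),19),("scene",(363,281),19),("scene",(349,231),19),("top",(242,231),20),("scene",(321,218),20),("top",(283,227),20),("scene",(277,206),20),("top",(357,241),52),("scene",(211,172),52),("top",(203,87),10)]: print(n,u,ray(n,u,z).round(1))
for n in("top","scene"): print(n,proj(n,(600,0,0)))
E
```

```text
top (247.5, 161) [681.1 124.9  30. ]
top (344, 157) [ 677.8 -201.8   30. ]
top (193, 195) [575.8 312.1  19. ]
top (216, 231) [450.3 238.6  19. ]
scene (363, 281) [585.7 311.2  19. ]
scene (349, 231) [454.7 237.9  19. ]
top (242, 231) [445.5 153.4  20. ]
scene (321, 218) [442.9 152.5  20. ]
top (283, 227) [451.4  18.3  20. ]
scene (277, 206) [450.   21.6  20. ]
top (357, 241) [ 388.6 -213.4   52. ]
scene (211, 172) [ 428.3 -196.4   52. ]
top (203, 87) [971.7 272.4  10. ]
top [285.60415913 184.60781883]
scene [249.64263239 249.83680909]
```

View pics/c1.png

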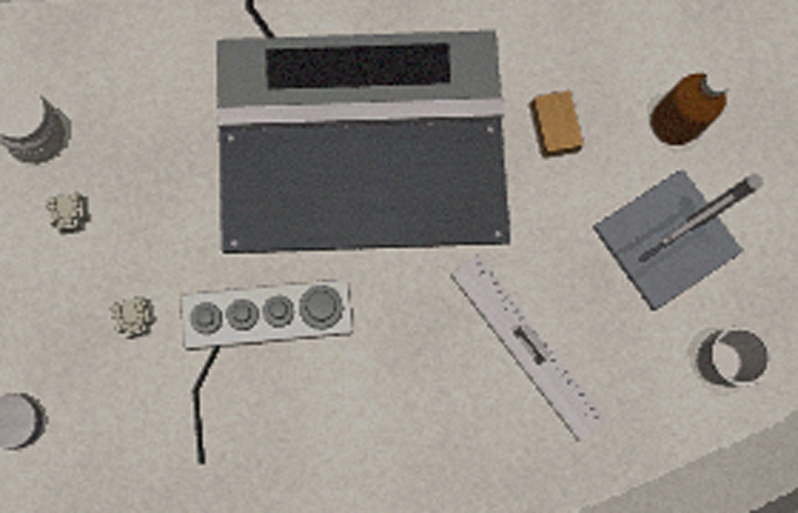

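View pics/c2.png

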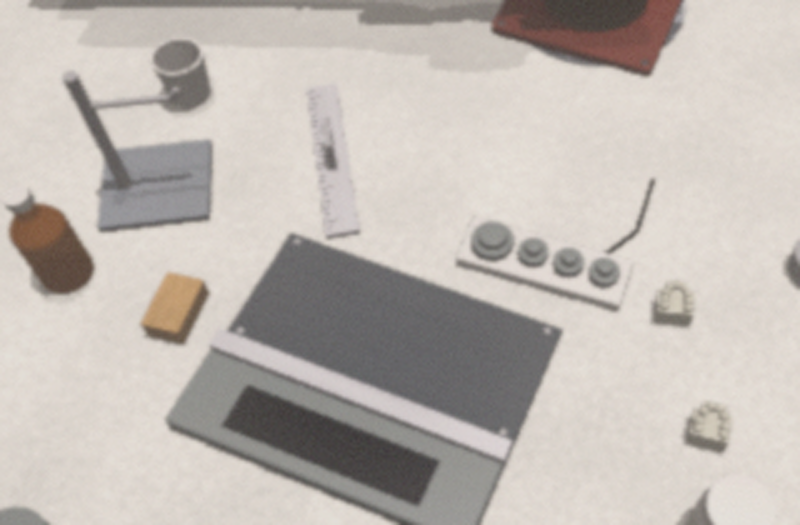

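```bash
cat > m.py <<'E'
from h import *
def tri(a,b):
    A=[];B=[]
    for n,u in(("top",a),("scene",b)):
        K,M,t=cam(n);P=K@np.c_[M,t]
        for i in(0,1): r=u[i]*P[2]-P[i];A.append(r[:3]);B.append(-r[3])
    x=np.linalg.lstsq(np.array(A),np.array(B),rcond=None)[0]
    return x,[np.round(proj("top",x)-a,1),np.round(proj("scene",x)-b,1)]
for n in("top","scene"):
    K,M,t=cam(n); print(n,"C",(-M.T@t).round(0))
E
python3 - <<'E'
from m import *
T=cv2.imread("pics/top0.png");S=cv2.imread("pics/scene0.png")
def comps(im,box,f,mn):
    x0,y0,x1,y1=box; c=im[y0:y1,x0:x1].astype(int); m=f(c).astype(np.uint8)
    k,l,st,ce=cv2.connectedComponentsWithStats(m)
    out=[]
    for i in range(1,k):
        if st[i,4]>mn:
            cs=cv2.findContours((l==i).astype(np.uint8),cv2.RETR_EXTERNAL,cv2.CHAIN_APPROX_NONE)[0][0]+[x0,y0]
            out.append((st[i,4],ce[i]+[x0,y0],cs))
    return out
B=lambda c:c[:,:,0]-c[:,:,2]
for n,im,bx in(("top",T,(320,200,390,285)),("scene",S,(195,135,235,215))):
    x0,y0,x1,y1=bx;c=im[y0:y1,x0:x1].astype(int);d=B(c); print(n,np.percentile(d,[5,25,50,75,90,98]))
    for a,ce,cs in comps(im,bx,lambda c:cv2.medianBlur((c[:,:,0]-c[:,:,2]).clip(-60,60).astype(np.int16).astype(np.float32),5)>-4,200):
        r=cv2.minAreaRect(cs);p=cv2.boxPoints(r);q=np.array([ray(n,u,8) for u in p]);print(a,ce.round(1),r[1],q[:,:2].round(0).tolist(),"ctr",ray(n,r[0],8).round(1), "sides",[np.linalg.norm(q[i]-q[i-1]).round(0) for i in range(4)])
for n,im,bx in(("top",T,(230,125,365,215)),("scene",S,(140,190,320,330))):
    for a,ce,cs in comps(im,bx,lambda c:cv2.medianBlur(c.max(2).astype(np.uint8),3)<95,300):
        p=cv2.approxPolyDP(cs,6,True)[:,0]; print(n,a,p.tolist(),[ray(n,u,12)[:2].round(0).tolist() for u in p])
for nm,im,bx in(("top",T,(230,215,300,245)),("scene",S,(260,190,340,235))):
    g=cv2.resize(im[bx[1]:bx[3],bx[0]:bx[2]],None,fx=11,fy=11,interpolation=cv2.INTER_CUBIC);cv2.imwrite(f"pics/k{nm}.png",g)
E
```

```text
top C [ 247.   67. 1334.]
scene C [1037.  251.  939.]
top [-15. -14. -12. -10.  -6.   2.]
scene [-12. -11. -11.  -7.  -5.   0.]
top 2363 [[246, 135], [247, 157], [345, 150], [342, 131], [267, 133], [258, 125], [261, 134]] [[782.0, 127.0], [702.0, 127.0], [709.0, -211.0], [779.0, -207.0], [785.0, 54.0], [816.0, 84.0], [783.0, 75.0]]
top 4557 [[345, 160], [248, 164], [248, 207], [347, 205]] [[673.0, -208.0], [676.0, 124.0], [526.0, 131.0], [515.0, -200.0]]
scene 5329 [[173, 240], [284, 284], [302, 246], [196, 205]] [[654.0, -204.0], [664.0, 125.0], [543.0, 131.0], [528.0, -201.0]]
scene 1725 [[169, 278], [244, 311], [255, 295], [181, 264]] [[756.0, -157.0], [766.0, 58.0], [718.0, 67.0], [710.0, -148.0]]
scene 304 [[149, 280], [237, 317], [241, 329], [243, 321], [266, 329]] [[779.0, -202.0], [786.0, 49.0], [809.0, 70.0], [789.0, 66.0], [787.0, 125.0]]
```

Run:
```python
from m import *
a=lambda x,y:(170+x/2.85-.3,120+y/2.85-.3)
b=lambda x,y:(80+x/2.5-.3,110+y/2.5-.3)
L={"plateFL":(a(222,252),b(561,330),12),"plateFR":(a(510,243),b(293,236),12),
"railtopL":(a(217,124),b(510,438),30),"railtopR":(a(503,115),b(216,334),30),
"backL":(a(217,40),None,None),"backR":(a(496,30),b(170,424),None),
"barA":(a(450,273),b(358,233),8),"barB":(a(475,257),b(329,237),8),"barC":(a(604,415),b(307,88),8),"barD":(a(578,440),b(337,84),8),
"k1":(a(206,315),b(604,268),0),"k2":(a(242,312),b(569,258),0),"k3":(a(278,309),b(533,247),0),"k4":(a(321,303),b(493,235),0),
"loop":(a(530,345),b(328,150),52),
"postTop":(a(757,181),b(71,77),197),"pegtip":(a(650,260),b(175,92),164),
"footA":(a(682,172),b(100,227),12),"footB":(a(742,250),b(108,148),12),"footC":(a(656,309),b(212,142),12),"footD":(a(595,228),b(210,214),12),
"mA":(a(68,212),b(709,425),30),"mB":(a(133,316),b(674,300),30)}
for k,(u,v,z) in L.items():
    o=[k]
    if v: x,e=tri(np.array(u),np.array(v)); o+=[x.round(1).tolist(),np.array(e).round(1).tolist()]
    if z: o+=["@z",ray("top",u,z)[:2].round(1).tolist()]+([ray("scene",v,z)[:2].round(1).tolist()] if v else [])
    print(*o)
```

```text
top C [ 247.   67. 1334.]
scene C [1037.  251.  939.]
plateFL [524.3, 131.9, 5.1] [[0.2, -0.1], [0.3, 0.0]] @z [522.7, 132.3] [528.3, 132.1]
plateFR [517.3, -207.3, -0.4] [[-0.3, 0.2], [-0.4, -0.1]] @z [515.2, -205.9] [523.9, -200.0]
railtopL [673.7, 129.2, 31.1] [[0.5, -0.1], [0.7, 0.1]] @z [673.6, 130.8] [673.7, 127.3]
railtopR [671.5, -212.4, 16.9] [[0.4, -0.2], [0.6, 0.1]] @z [666.7, -208.3] [677.0, -207.4]
backL
backR [779.6, -210.2, 11.9] [[-0.9, 0.5], [-1.5, -0.3]]
barA [485.6, -135.1, 0.8] [[0.3, -0.1], [0.3, 0.1]] @z [484.0, -133.1] [490.1, -133.2]
barB [503.1, -165.6, 0.0] [[0.0, -0.0], [0.1, 0.0]] @z [501.5, -164.0] [507.6, -162.2]
barC [309.5, -293.9, 12.3] [[-0.1, 0.1], [-0.1, -0.0]] @z [309.8, -295.5] [306.0, -296.0]
barD [283.6, -263.6, 6.0] [[0.1, -0.0], [0.1, 0.0]] @z [283.4, -262.8] [285.2, -262.9]
k1 [446.3, 153.0, 31.0] [[-0.1, 0.0], [-0.1, -0.0]]
k2 [447.6, 111.9, 30.5] [[-0.1, 0.0], [-0.2, -0.0]]
k3 [448.8, 69.9, 31.5] [[0.1, -0.0], [0.1, 0.0]]
k4 [452.3, 21.5, 34.8] [[-0.2, 0.1], [-0.2, -0.0]]
loop [394.2, -218.4, 14.5] [[0.3, -0.2], [0.4, 0.1]] @z [389.6, -209.2] [420.5, -200.6]
postTop [528.7, -426.4, 193.2] [[-0.5, 0.3], [-0.7, -0.1]] @z [528.7, -426.2] [531.1, -421.0]
pegtip [468.6, -336.4, 142.8] [[3.5, -2.2], [4.7, 0.7]] @z [458.6, -318.0] [486.2, -333.9]
footA [591.8, -420.6, 5.5] [[-0.1, 0.1], [-0.1, -0.0]] @z [590.3, -418.6] [594.8, -415.5]
footB [491.0, -475.2, 14.1] [[-0.4, 0.2], [-0.5, -0.1]] @z [492.1, -477.4] [489.5, -475.3]
footC [428.3, -369.3, 2.7] [[-0.5, 0.3], [-0.7, -0.1]] @z [427.9, -368.1] [434.0, -361.0]
footD [528.8, -309.0, 7.0] [[-0.0, 0.0], [-0.0, -0.0]] @z [527.8, -307.7] [531.5, -306.0]
mA [579.9, 311.1, 14.7] [[-0.0, 0.0], [-0.1, -0.0]] @z [576.1, 308.2] [587.4, 310.3]
mB [451.3, 237.4, 20.5] [[-0.1, 0.0], [-0.1, -0.0]] @z [449.9, 236.0] [457.4, 237.7]
```

View pics/ktop.png

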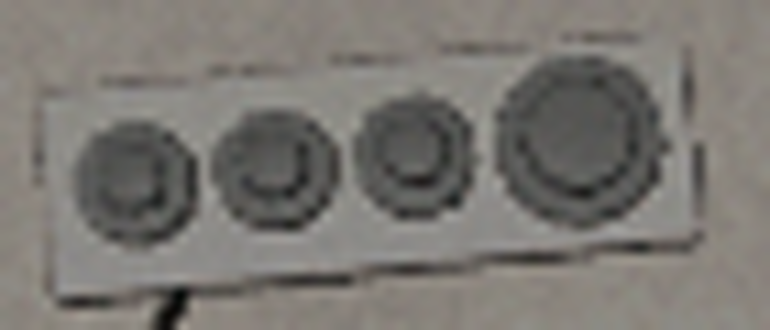

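```bash
cat > goal.py <<'E'
import sys
from h import *
# usage: goal.py x y z yaw_of_tool_x_deg ... ; prints dp,twist from the measured pose
s=robot.sense(); M=R.from_rotvec(s["tcp_rot"]).as_matrix()
x,y,z,w=map(float,sys.argv[1:5]); a=np.radians(w)
G=np.array([[np.cos(a),np.sin(a),0],[np.sin(a),-np.cos(a),0],[0,0,-1]]).T
G=np.array([[np.cos(a),np.sin(a),0],[np.sin(a),-np.cos(a),0],[0,0,-1.]])
print("t",s["time"],"pos",np.round(s["eef_pos"],1),"yaw",np.degrees(np.arctan2(M[1,0],M[0,0])).round(2),"zaxis",M[:,2].round(3),"w",round(s["gripper_width"],1),"F",np.round(s["contact_force"],1),"j",np.round(s["joints"],2))
print("dp",(M.T@(np.array([x,y,z])-s["eef_pos"])).round(1).tolist(),"twist",R.from_matrix(M.T@G).as_rotvec().round(4).tolist())
E
python3 goal.py 395 -214.5 150 123
```

```text
t 0.1 pos [ 204.2 -616.6  199. ] yaw 18.32 zaxis [-0.001  0.001 -1.   ] w 86.9 F [ 0.1 -0.5 -0.9] j [ 1.15  0.33  0.04  1.47 -0.01  1.34 -0.06]
dp [307.6, -321.7, 49.5] twist [-0.0011, -0.0012, -1.827]
```

```bash
python3 -m crank '{"dp":[[150,-160,0],[307.6,-321.7,0],[307.6,-321.7,0],[307.6,-321.7,0],[307.6,-321.7,0],[307.6,-321.7,0],[307.6,-321.7,0],[307.6,-321.7,0],[307.6,-321.7,30],[307.6,-321.7,49.5],[307.6,-321.7,49.5],[307.6,-321.7,49.5],[307.6,-321.7,49.5]],"twist":[[0,0,-0.18],[0,0,-0.36],[0,0,-0.54],[0,0,-0.72],[0,0,-0.9],[0,0,-1.08],[0,0,-1.26],[0,0,-1.44],[0,0,-1.62],[0,0,-1.8],[0,0,-1.827],[0,0,-1.827],[0,0,-1.827]],"grip":[0,0,0,0,0,0,0,0,0,0,0,0,0]}'; python3 goal.py 395.4 -214.5 16 123
python3 - <<'E'
from h import *
shot("top","t1",(290,180,430,290),5.5); shot("scene","s1")
E
```

```text
time: 1.72
eef_pos: [395.7, -215.2, 151.3]
tcp_rot: [1.502, 2.758, -0.0]
contact_force: [0.6, -0.4, 0.0]
gripper_width: 87.3
t 1.725 pos [ 395.7 -215.2  151.3] yaw 122.86 zaxis [ 0.001 -0.001 -1.   ] w 87.3 F [ 0.6 -0.4  0. ] j [ 0.78 -0.02 -0.37  1.98 -0.01  1.19  0.98]
dp [0.9, 0.0, 135.3] twist [0.0007, 0.0012, -0.0025]
```

View pics/s1.png

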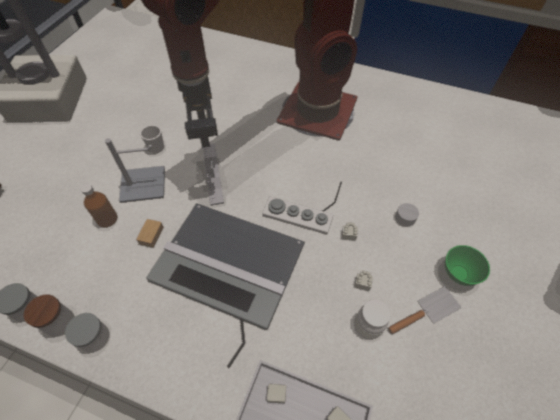

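```bash
python3 -m crank '{"dp":[[0.5,0,55],[0.9,0,100],[0.9,0,130],[0.9,0,135],[0.9,0,135],[0.9,0,135],[0.9,0,135],[0.9,0,135],[0.9,0,135],[0.9,0,135],[0.9,0,135],[0.9,0,135],[0.9,0,135]],"twist":[[0,0,0],[0,0,0],[0,0,0],[0,0,0],[0,0,0],[0,0,0],[0,0,0],[0,0,0],[0,0,0],[0,0,0],[0,0,0],[0,0,0],[0,0,0]],"grip":[0,0,0,0,0,255,255,255,255,255,255,255,255]}'
```

```text
time: 3.45
eef_pos: [394.7, -214.2, 15.4]
tcp_rot: [-1.499, -2.761, 0.0]
contact_force: [-1.5, 0.7, 2.7]
gripper_width: 45.7
```

```bash
python3 -m crank '{"dp":[[0,0,-50],[0,0,-85],[0,0,-85],[0,0,-85]],"twist":[[0,0,0],[0,0,0],[0,0,0],[0,0,0]],"grip":[255,255,255,255]}';python3 goal.py 638 -38 100 178.8
```

```text
time: 3.95
eef_pos: [393.9, -213.9, 99.2]
tcp_rot: [-1.498, -2.759, 0.0]
contact_force: [0.1, 0.1, -3.0]
gripper_width: 45.8
t 3.95 pos [ 393.9 -213.9   99.2] yaw 123.0 zaxis [-0.001  0.001 -1.   ] w 45.8 F [ 0.1  0.1 -3. ] j [ 0.78  0.03 -0.38  2.04  0.01  1.08  0.97]
dp [14.6, 300.5, -1.0] twist [-0.0001, -0.0017, -0.974]
```

```bash
python3 -m crank '{"dp":[[3,60,0],[6,110,0],[9,160,0],[11,210,0],[13,255,0],[14.6,300,0],[14.6,300.5,0],[14.6,300.5,0],[14.6,300.5,20],[14.6,300.5,40],[14.6,300.5,40],[14.6,300.5,40]],"twist":[[0,0,-0.16],[0,0,-0.32],[0,0,-0.48],[0,0,-0.64],[0,0,-0.8],[0,0,-0.974],[0,0,-0.974],[0,0,-0.974],[0,0,-0.974],[0,0,-0.974],[0,0,-0.974],[0,0,-0.974]],"grip":[255,255,255,255,255,255,255,255,255,255,255,255]}';python3 goal.py 638 -38 30 178.8
python3 - <<'E'
from h import *
shot("top","t2",(220,110,390,235),4.7); shot("scene","s2",(130,180,340,335),3.8)
E
```

```text
time: 5.45
eef_pos: [638.7, -38.4, 60.4]
tcp_rot: [-0.033, -3.141, -0.0]
contact_force: [0.6, -0.1, -2.3]
gripper_width: 45.4
t 5.45 pos [638.7 -38.4  60.4] yaw 178.79 zaxis [-0.  0. -1.] w 45.4 F [ 0.6 -0.1 -2.3] j [ 0.45  0.49 -0.6   1.62  0.3   1.12  1.33]
dp [0.7, 0.4, 30.4] twist [0.0001, -0.0001, -0.0002]
```

View pics/t2.png

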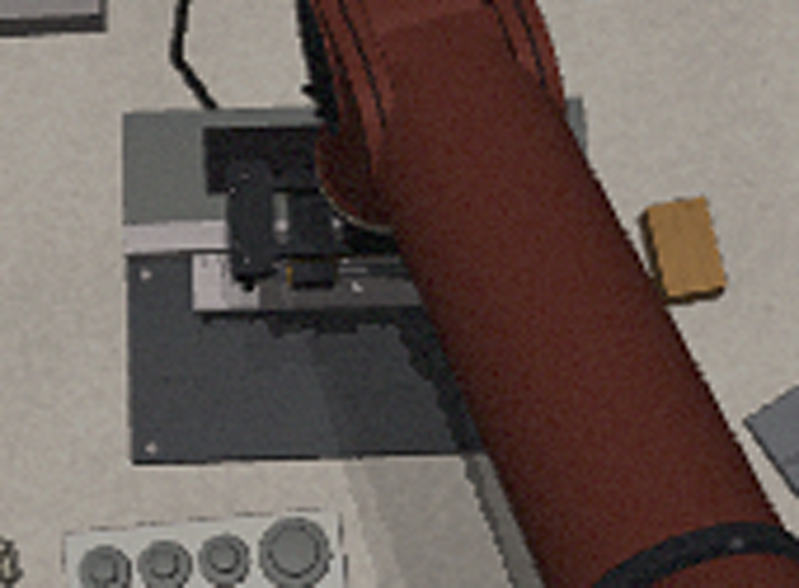

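View pics/s2.png

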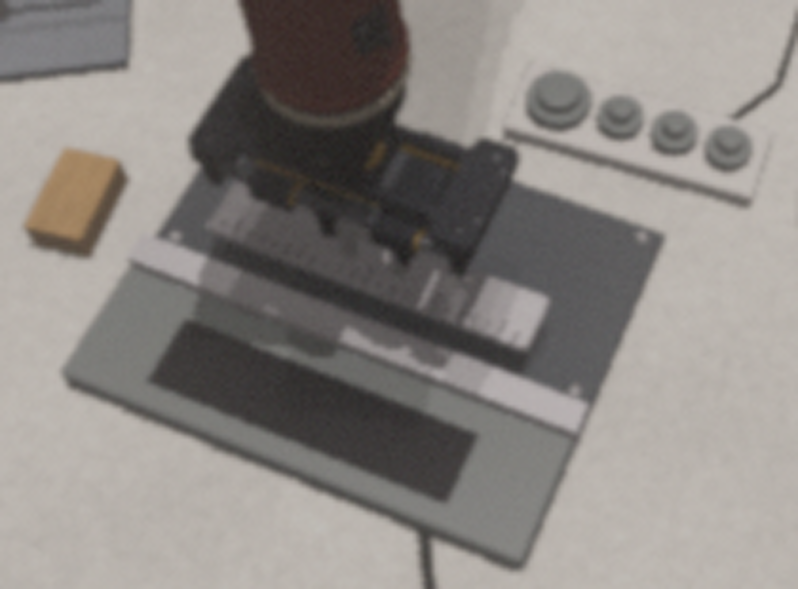

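```bash
python3 -m crank '{"dp":[[0,0,15],[0,0,28],[0,0,31],[0,0,32],[0,0,32]],"twist":[[0,0,0],[0,0,0],[0,0,0],[0,0,0],[0,0,0]],"grip":[255,255,255,255,255]}';python3 -m crank '{"dp":[[-3,0,0],[-6,0,0],[-8,0,0],[-8,0,0]],"twist":[[0,0,0],[0,0,0],[0,0,0],[0,0,0]],"grip":[255,255,255,255]}'
```

```text
time: 6.18
eef_pos: [639.0, -38.2, 28.6]
tcp_rot: [0.033, 3.141, 0.0]
contact_force: [-0.1, 0.7, -2.6]
gripper_width: 45.5
time: 6.68
eef_pos: [647.0, -38.4, 28.3]
tcp_rot: [0.033, 3.141, 0.0]
contact_force: [0.2, -0.6, -2.5]
gripper_width: 45.5
```

```bash
python3 -m crank '{"dp":[[-1,0,0],[-2,0,0],[-3,0,0],[-3,0,0]],"twist":[[0,0,0],[0,0,0],[0,0,0],[0,0,0]],"grip":[255,255,255,255]}';python3 -m crank '{"dp":[[-1,0,0],[-2,0,0],[-2,0,0]],"twist":[[0,0,0],[0,0,0],[0,0,0]],"grip":[255,255,255]}'
```

```text
time: 7.18
eef_pos: [649.7, -38.5, 28.3]
tcp_rot: [-0.033, -3.141, -0.0]
contact_force: [-1.2, 0.3, -3.1]
gripper_width: 45.4
time: 7.55
eef_pos: [650.6, -38.5, 28.0]
tcp_rot: [-0.033, -3.139, 0.0]
contact_force: [-5.6, 0.1, -0.3]
gripper_width: 45.5
```

```bash
python3 -m crank '{"dp":[[0,0,1],[-1,0,1],[-2,0,1],[-2,0,1],[-2,0,1]],"twist":[[0,0,0],[0,0,0],[0,0,0],[0,0,0],[0,0,0]],"grip":[255,255,255,255,255]}';python3 goal.py 651 -38 28 178.8
```

```text
time: 8.18
eef_pos: [652.3, -38.5, 28.2]
tcp_rot: [-0.033, -3.138, 0.001]
contact_force: [-11.9, 0.6, 11.6]
gripper_width: 45.7
t 8.175 pos [652.3 -38.5  28.2] yaw 178.81 zaxis [-0.003 -0.001 -1.   ] w 45.7 F [-11.9   0.6  11.6] j [ 0.42  0.55 -0.58  1.61  0.33  1.09  1.31]
dp [1.3, 0.4, 0.3] twist [-0.0007, -0.003, 0.0001]
```

```bash
python3 -m crank '{"dp":[[0,0,0],[0,0,0],[0,0,0],[0,0,0],[0,0,0],[0,0,-40],[0,0,-80],[0,0,-120],[60,0,-130],[110,0,-130],[120,0,-130],[120,0,-130]],"twist":[[0,0,0],[0,0,0],[0,0,0],[0,0,0],[0,0,0],[0,0,0],[0,0,0],[0,0,0],[0,0,0],[0,0,0],[0,0,0],[0,0,0]],"grip":[0,0,0,0,0,0,0,0,0,0,0,0]}'; python3 goal.py 572 310 150 180
python3 - <<'E'
from h import *
shot("scene","s3",(140,180,400,335),3.05); shot("top","t3",(180,130,370,260),4.2)
E
```

```text
time: 9.68
eef_pos: [534.1, -36.5, 157.9]
tcp_rot: [0.033, 3.14, -0.001]
contact_force: [1.0, 0.4, 0.5]
gripper_width: 86.9
t 9.675 pos [534.1 -36.5 157.9] yaw 178.78 zaxis [ 0.001 -0.001 -1.   ] w 86.9 F [1.  0.4 0.5] j [ 0.58  0.18 -0.66  1.77  0.12  1.22  1.44]
dp [-30.5, 347.2, 7.6] twist [-0.0009, 0.0012, -0.0213]
```

View pics/s3.png

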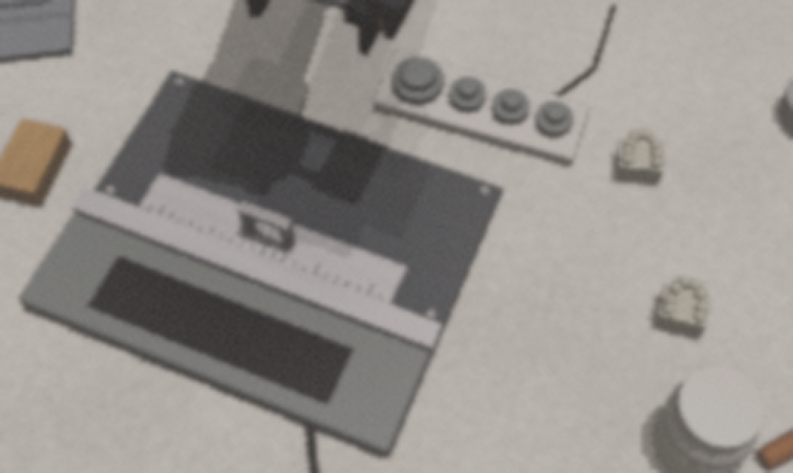

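```bash
cat > bar.py <<'E'
from h import *
def bar(n,im):
    # front edge of bar (z=20) and plate front (z=12): sample along constant rail-y lines, find gradient along x
    g=cv2.GaussianBlur(cv2.cvtColor(im,cv2.COLOR_BGR2GRAY),(3,3),0).astype(np.float32)
    def edge(z,x0,x1,ys,sg):
        P=[]
        for y in ys:
            xs=np.arange(x0,x1,.5); q=np.array([proj(n,(x,y,z)) for x in xs],np.float32)
            v=cv2.remap(g,q[None,:,0],q[None,:,1],cv2.INTER_CUBIC)[0]; d=sg*(v[8:]-v[:-8])
            if d.max()>18: P.append((y,xs[d.argmax()+4]))
        P=np.array(P); 
        for _ in range(3):
            k=np.polyfit(P[:,0],P[:,1],1); r=np.abs(P[:,1]-np.polyval(k,P[:,0])); P=P[r<max(3,1.5*np.median(r))]
        return k[0].round(4),np.polyval(k,-38).round(1),len(P),np.abs(P[:,1]-np.polyval(k,P[:,0])).mean().round(2)
    print(n,"bar front",edge(20,612,648,np.arange(-140,65,4),1),"plate front",edge(12,500,545,np.arange(-190,120,4),-1),"rail top back",edge(30,680,710,np.arange(-190,120,4),-1),"rail topfront",edge(30,655,685,list(range(-195,-165,3))+list(range(90,120,3)),1))
E
python3 - <<'E'
from bar import *
for n in("top","scene"): bar(n,shot(n))
im=cv2.imread("pics/top0.png"); c=cv2.resize(im[182:245,182:230],None,fx=9,fy=9,interpolation=cv2.INTER_CUBIC)
cv2.imwrite("pics/mt.png",c)
E
```

```text
Traceback (most recent call last):
  File "bar.py", line 15, in bar
    print(n,"bar front",edge(20,612,648,np.arange(-140,65,4),1),"plate front",edge(12,500,545,np.arange(-190,120,4),-1),"rail top back",edge(30,680,710,np.arange(-190,120,4),-1),"rail topfront",edge(30,655,685,list(range(-195,-165,3))+list(range(90,120,3)),1))
                        ~~~~^^^^^^^^^^^^^^^^^^^^^^^^^^^^^^^^^^^
  File "bar.py", line 8, in edge
    xs=np.arange(x0,x1,.5); q=np.array([proj(n,(x,y,z)) for x in xs],np.float32)
                                        ~~~~^^^^^^^^^^^
  File "h.py", line 11, in proj
    K,M,t=cam(n); q=K@(M@np.array(p,float)+t); return q[:2]/q[2]
          ~~~^^^
  File "h.py", line 5, in cam
    c=robot.calibration(n); f=210/np.tan(np.radians(c["fov_y"]/2))
ValueError: time passes only in moves, steps and waits
```

```bash
sed -i 's/^def cam(n):/import functools\n@functools.lru_cache(None)\ndef cam(n):/' h.py
python3 - <<'E'
from bar import *
for n in("top","scene"): bar(n,shot(n))
im=cv2.imread("pics/top0.png"); c=cv2.resize(im[182:245,182:230],None,fx=9,fy=9,interpolation=cv2.INTER_CUBIC)
cv2.imwrite("pics/mt.png",c)
E
```

```text
top bar front (np.float64(-0.2068), np.float64(652.2), 7, np.float64(1.6)) plate front (np.float64(0.0325), np.float64(515.7), 41, np.float64(0.89)) rail top back (np.float64(0.0172), np.float64(691.5), 35, np.float64(0.88)) rail topfront (np.float64(-0.0747), np.float64(683.4), 10, np.float64(0.36))
scene bar front (np.float64(0.0228), np.float64(630.2), 49, np.float64(1.09)) plate front (np.float64(0.0198), np.float64(523.3), 78, np.float64(0.5)) rail top back (np.float64(0.0191), np.float64(693.8), 78, np.float64(0.29)) rail topfront (np.float64(0.0195), np.float64(671.9), 19, np.float64(0.58))
```

View pics/mt.png

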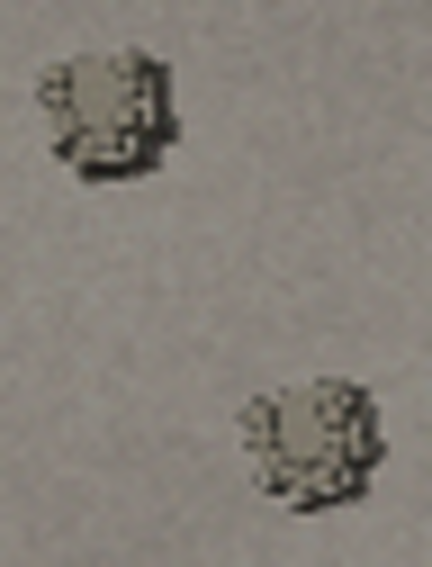

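Run:
```python
from h import *
for p in((615,180),(660,182),(655,330),(703,338)):
    print(ray("scene",(140+p[0]/3.05-.3,180+p[1]/3.05-.3),0).round(1))
im=cv2.imread("pics/scene0.png"); c=[cv2.resize(im[y:y+34,x:x+34],None,fx=11,fy=11,interpolation=cv2.INTER_CUBIC) for x,y in((346,264),(332,215))]
cv2.imwrite("pics/ms.png",np.hstack(c))
```

```text
[474.8 224.4   0. ]
[461.8 263.4   0. ]
[603.1 296.5   0. ]
[595.3 336.2   0. ]
```

View pics/ms.png

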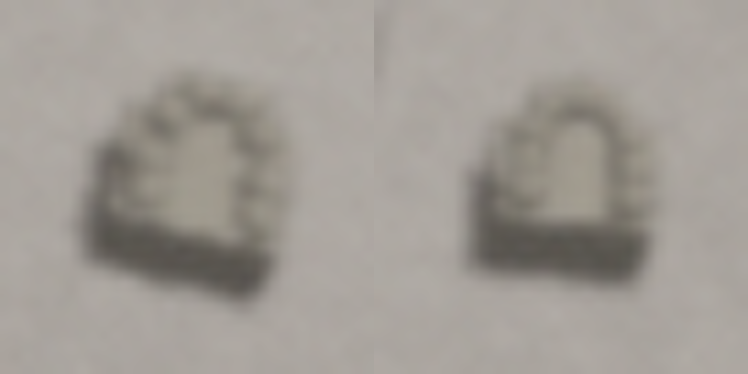

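```bash
python3 - <<'E'
from h import *
for a,b in(((353.5,287),(368.5,291.1)),((341.3,239.3),(355.5,240.4))):
    p,q=ray("scene",a,0)[:2],ray("scene",b,0)[:2]; d=q-p; L=np.linalg.norm(d); yaw=np.arctan2(-d[0],d[1]); n=np.array([np.cos(yaw),np.sin(yaw)])
    print(p.round(1),q.round(1),L.round(1),np.degrees(yaw).round(1),"center",((p+q)/2-20*n).round(1))
E
python3 goal.py 584 312 150 191
```

```text
[601.6 293.6] [598.4 332.5] 39.1 4.6 center [580.1 311.5]
[476.6 224.8] [465.6 262.7] 39.5 16.3 center [451.9 238.1]
t 9.925 pos [534.6 -35.9 157.1] yaw 178.82 zaxis [-0.     0.001 -1.   ] w 87.1 F [-0.2 -0.1  1. ] j [ 0.58  0.19 -0.66  1.77  0.12  1.22  1.44]
dp [-42.2, 348.8, 7.4] twist [0.001, -0.0001, -0.2126]
```

Run:
```python
from m import *
S=cv2.imread("pics/scene0.png");T=cv2.imread("pics/top0.png")
for n,im,b in(("scene",S,(350,295,400,335)),("top",T,(165,148,200,180))):
    c=im[b[1]:b[3],b[0]:b[2]]; g=cv2.cvtColor(c,cv2.COLOR_BGR2GRAY); m=(cv2.medianBlur(g,3)>np.percentile(g,50)+18).astype(np.uint8)
    k,l,st,ce=cv2.connectedComponentsWithStats(m); i=1+st[1:,4].argmax(); print(n,st[i],(ce[i]+b[:2]).round(1),ray(n,ce[i]+b[:2],90).round(0))
```

```text
top C [ 247.   67. 1334.]
scene C [1037.  251.  939.]Traceback (most recent call last):
  File "<stdin>", line 5, in <module>
ValueError: attempt to get argmax of an empty sequence
```

```bash
python3 - <<'E'
from m import *
print(ray("scene",(375.8,311),90).round(0),ray("top",(176.5,158.5),90).round(0),tri(np.array((176.5,158.5)),np.array((375.8,311))))
E
python3 goal.py 581 312 150 187
```

```text
top C [ 247.   67. 1334.]
scene C [1037.  251.  939.]
[681. 352.  90.] [682. 350.  90.] (array([681.45975396, 350.6896763 ,  90.71683637]), [array([-0.2,  0. ]), array([-0.4, -0. ])])
t 9.925 pos [534.6 -35.9 157.1] yaw 178.82 zaxis [-0.     0.001 -1.   ] w 87.1 F [-0.2 -0.1  1. ] j [ 0.58  0.19 -0.66  1.77  0.12  1.22  1.44]
dp [-39.2, 348.7, 7.4] twist [0.001, -0.0002, -0.1428]
```

```bash
python3 -m crank '{"dp":[[-6,58,0],[-12,115,0],[-19,172,0],[-26,230,0],[-33,290,7],[-39,340,7],[-39.2,348.7,7],[-39.2,348.7,7],[-39.2,348.7,60],[-39.2,348.7,110],[-39.2,348.7,140],[-39.2,348.7,147],[-39.2,348.7,147]],"twist":[[0,0,-0.14],[0,0,-0.1428],[0,0,-0.1428],[0,0,-0.1428],[0,0,-0.1428],[0,0,-0.1428],[0,0,-0.1428],[0,0,-0.1428],[0,0,-0.1428],[0,0,-0.1428],[0,0,-0.1428],[0,0,-0.1428],[0,0,-0.1428]],"grip":[0,0,0,0,0,0,0,0,0,0,0,0,0]}'; python3 -m crank '{"dp":[[0,0,0],[0,0,0],[0,0,0],[0,0,0],[0,0,0],[0,0,0],[0,0,0]],"twist":[[0,0,0],[0,0,0],[0,0,0],[0,0,0],[0,0,0],[0,0,0],[0,0,0]],"grip":[255,255,255,255,255,255,255]}'
```

```text
time: 11.55
eef_pos: [581.0, 310.8, 11.1]
tcp_rot: [-0.189, 3.135, -0.0]
contact_force: [0.1, 0.1, -0.2]
gripper_width: 86.9
time: 12.42
eef_pos: [580.2, 311.8, 10.3]
tcp_rot: [0.192, -3.136, -0.0]
contact_force: [-0.3, 1.1, -0.9]
gripper_width: 27.0
```

Run:
```python
from h import *
a=shot("scene"); b=shot("top")
f=lambda i,x,y,w:cv2.resize(i[y:y+w,x:x+w],(390,390),interpolation=cv2.INTER_CUBIC)
cv2.imwrite("pics/p1.png",np.hstack([f(a,320,230,90),f(b,160,165,80)]))
```

```text
(no output)
```

View pics/p1.png

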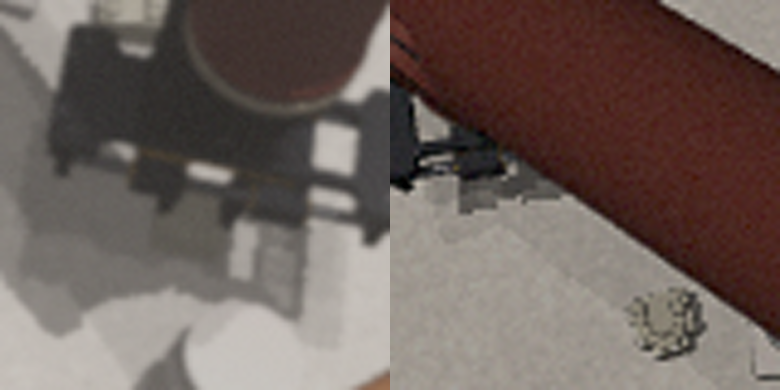

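Run:
```python
from h import *
for p in((580,312,10),(580-1.6,312+13.5,10),(580+1.6,312-13.5,10),(600,314,0)):
    u=proj("scene",p); print(p,u.round(1),((u-[320,230])*390/90).round(0), (proj("top",p)-[160,165])*390/80)
```

```text
(580, 312, 10) [363.2 280.6] [187. 219.] [163.41194227 143.3561861 ]
(578.4, 325.5, 10) [368.5 281.8] [210. 225.] [143.84564497 146.633779  ]
(581.6, 298.5, 10) [358.  279.4] [165. 214.] [182.9627087 140.0811948]
(600, 314, 0) [361.3 289.2] [179. 256.] [162.8182952  119.00279591]
```

```bash
python3 -m crank '{"dp":[[0,0,0],[0,0,0],[0,0,0],[0,0,0],[0,0,-50],[0,0,-100],[40,-20,-140],[80,-80,-140],[100,-120,-140],[100,-120,-140]],"twist":[[0,0,0],[0,0,0],[0,0,0],[0,0,0],[0,0,0],[0,0,0],[0,0,0],[0,0,0],[0,0,0],[0,0,0]],"grip":[0,0,0,0,0,0,0,0,0,0]}'
python3 - <<'E'
from h import *
a=shot("scene"); b=shot("top")
f=lambda i,x,y,w:cv2.resize(i[y:y+w,x:x+w],(390,390),interpolation=cv2.INTER_CUBIC)
cv2.imwrite("pics/p2.png",np.hstack([f(a,340,250,50),f(b,170,170,50)]))
E
```

```text
time: 13.78
eef_pos: [495.3, 175.5, 150.4]
tcp_rot: [-0.182, 3.136, -0.006]
contact_force: [0.2, -0.6, 0.9]
gripper_width: 86.9
```

View pics/p2.png

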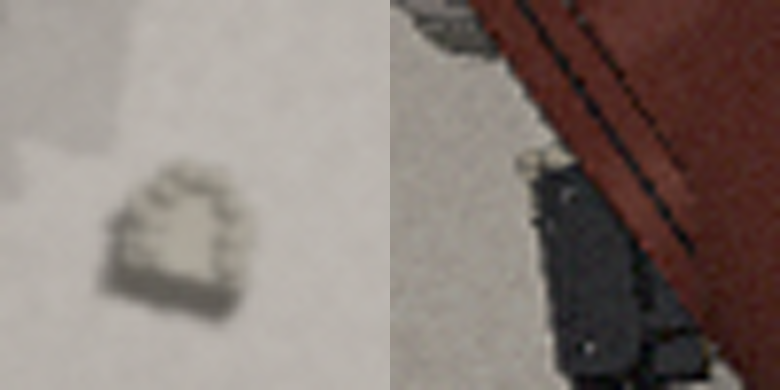

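Run:
```python
from h import *
print(ray("top",(182+105/9,182+46/9),28).round(1),ray("top",(182+105/9,182+46/9),38).round(1), "front",ray("top",(182+110/9,182+172/9),28).round(1))
for c,w in(((580,312),7),((452,238),17)):
  w=np.radians(w); n=np.array([np.cos(w),np.sin(w)]); l=np.array([-n[1],n[0]]); c=np.array(c)
  for a,b,z in((20,20,0),(20,-20,0),(20,20,28),(20,-20,28),(-20,12,28),(-20,-12,28)):
    p=c+a*n+b*l; print((a,b,z),proj("scene",(*p,z)).round(1),proj("top",(*p,z)).round(1))
```

```text
[600.5 307.8  28. ] [597.7 306.   38. ] front [552.5 306.7  28. ]
(20, 20, 0) [369.3 291. ] [187.4 190.5]
(20, -20, 0) [353.8 287.4] [199.1 188.5]
(20, 20, 28) [371.5 286.7] [185.7 188.4]
(20, -20, 28) [355.6 283. ] [197.6 186.4]
(-20, 12, 28) [370.2 271.8] [189.7 199.5]
(-20, -12, 28) [360.9 269.7] [196.9 198.3]
(20, 20, 0) [355.6 240.3] [209.3 227.8]
(20, -20, 0) [341.2 239.4] [220.7 223.7]
(20, 20, 28) [357.4 235.3] [208.  226.5]
(20, -20, 28) [342.7 234.3] [219.7 222.3]
(-20, 12, 28) [353.9 222.7] [214.3 237. ]
(-20, -12, 28) [345.3 222.1] [221.3 234.5]
```

```bash
python3 goal.py 584 312.5 60 187
python3 - <<'E'
from h import *
a=shot("top")
E
```

```text
t 13.875 pos [495.9 180.1 150.9] yaw -173.09 zaxis [ 0.001 -0.    -1.   ] w 86.9 F [-0.5  0.3  0.5] j [ 0.32  0.2  -0.83  1.79  0.16  1.21  1.13]
dp [-103.3, 120.9, 90.9] twist [-0.0003, 0.0012, -0.0015]
```

```bash
python3 -m crank '{"dp":[[-50,60,0],[-103.3,120.9,0],[-103.3,120.9,0],[-103.3,120.9,0],[-103.3,120.9,60],[-103.3,120.9,110],[-103.3,120.9,138],[-103.3,120.9,140],[-103.3,120.9,140],[-103.3,120.9,140],[-103.3,120.9,140]],"twist":[[0,0,0],[0,0,0],[0,0,0],[0,0,0],[0,0,0],[0,0,0],[0,0,0],[0,0,0],[0,0,0],[0,0,0],[0,0,0]],"grip":[0,0,0,0,0,0,0,0,0,140,140]}'; python3 -m crank '{"dp":[[0,0,0],[0,0,0]],"twist":[[0,0,0],[0,0,0]],"grip":[140,140]}';python3 -m crank '{"dp":[[0,0,0],[0,0,0]],"twist":[[0,0,0],[0,0,0]],"grip":[140,140]}';python3 -m crank '{"dp":[[0,0,0],[0,0,0]],"twist":[[0,0,0],[0,0,0]],"grip":[140,140]}'
```

```text
time: 15.3
eef_pos: [584.1, 313.4, 11.7]
tcp_rot: [-0.191, 3.134, 0.001]
contact_force: [-1.0, 0.4, 0.1]
gripper_width: 74.1
time: 15.55
eef_pos: [583.5, 313.0, 10.6]
tcp_rot: [-0.191, 3.135, 0.0]
contact_force: [-0.2, 0.5, -1.1]
gripper_width: 54.8
time: 15.8
eef_pos: [583.4, 313.0, 10.3]
tcp_rot: [0.191, -3.136, -0.0]
contact_force: [-0.9, 0.4, 0.2]
gripper_width: 40.6
time: 16.05
eef_pos: [583.4, 313.0, 10.4]
tcp_rot: [0.192, -3.136, -0.0]
contact_force: [-0.6, -0.4, 0.0]
gripper_width: 39.3
```

Run:
```python
from h import *
s=robot.sense();print(s["gripper_width"],s["eef_pos"],s["joint_torque"].__class__)
a=shot("scene"); b=shot("top")
f=lambda i,x,y,w:cv2.resize(i[y:y+w,x:x+w],(390,390),interpolation=cv2.INTER_CUBIC)
cv2.imwrite("pics/p3.png",cv2.convertScaleAbs(np.hstack([f(a,335,245,60),f(b,160,165,80)]),alpha=1.6))
```

```text
39.33510433123983 [583.4210081  313.04723913  10.35342646] <class 'numpy.ndarray'>
```

View pics/p3.png

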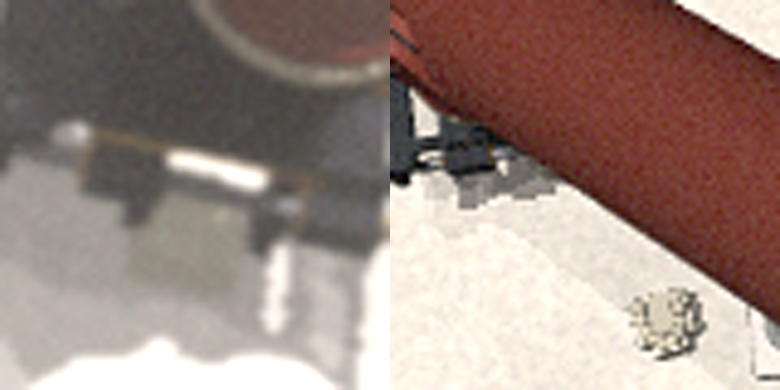

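```bash
python3 -m crank '{"dp":[[0,0,0],[0,0,0],[0,0,0]],"twist":[[0,0,0],[0,0,0],[0,0,0]],"grip":[155,155,155]}';python3 -m crank '{"dp":[[0,0,0],[0,0,0],[0,0,0]],"twist":[[0,0,0],[0,0,0],[0,0,0]],"grip":[200,200,200]}'
```

```text
time: 16.52
eef_pos: [583.4, 313.0, 10.4]
tcp_rot: [-0.191, 3.136, 0.0]
contact_force: [-0.8, 0.5, -0.0]
gripper_width: 34.4
time: 16.9
eef_pos: [583.4, 313.0, 10.4]
tcp_rot: [0.191, -3.136, -0.0]
contact_force: [1.1, -0.5, -0.1]
gripper_width: 27.1
```

```bash
python3 -m crank '{"dp":[[0,0,0],[0,0,0],[0,0,-15],[0,0,-30],[0,0,-40],[0,0,-40],[0,0,-40]],"twist":[[0,0,0],[0,0,0],[0,0,0],[0,0,0],[0,0,0],[0,0,0],[0,0,0]],"grip":[255,255,255,255,255,255,255]}';python3 - <<'E'
from h import *
s=robot.sense();print(s["gripper_width"],s["eef_pos"],proj("scene",s["eef_pos"]))
a=shot("scene"); b=shot("top")
cv2.imwrite("pics/p4.png",cv2.convertScaleAbs(cv2.resize(a[230:320,310:430],None,fx=6,fy=6,interpolation=cv2.INTER_CUBIC),alpha=1.6))
E
```

```text
time: 17.77
eef_pos: [583.3, 312.8, 50.1]
tcp_rot: [0.191, -3.135, 0.0]
contact_force: [-0.4, 0.4, -1.0]
gripper_width: 26.8
26.817330695961086 [583.26137134 312.78950816  50.10461648] [366.19329822 275.31509016]
```

View pics/p4.png

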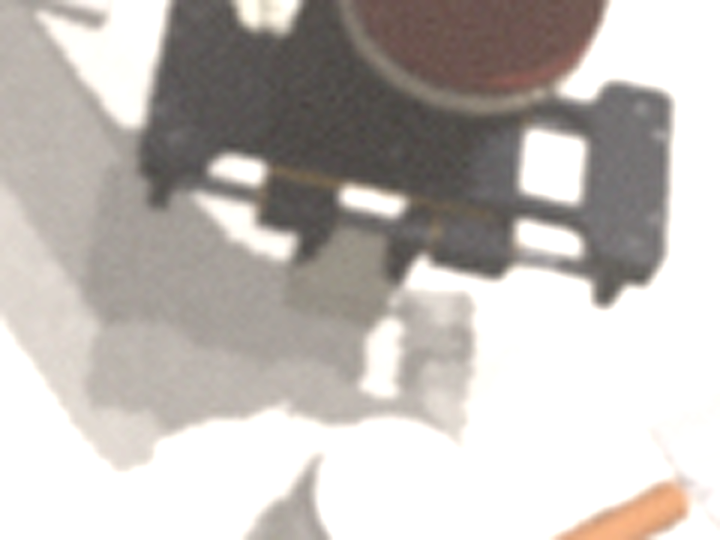

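Run:
```python
from h import *
for z in(30,40,50):
    print(z,ray("scene",(357.5,280),z).round(1),ray("scene",(371.7,284.2),z).round(1))
c=np.array((583.3,312.8)); w=np.radians(7); n=np.array([np.cos(w),np.sin(w)]); l=np.array([-n[1],n[0]])
for off in(0,18):
  for a,b,z in((20,20,40),(20,-20,40),(20,20,68),(20,-20,68),(-20,12,68),(-20,-12,68)):
    p=c+(a+off)*n+b*l; print(off,(a,b,z),((proj("scene",(*p,z))-[310,230])*6).round(0))
for b in(13.4,-13.4):
  for a in(-9.5,9.5):
    for z in(50,90): print("pad",a,b,z,((proj("scene",(*(c+a*n+b*l),z))-[310,230])*6).round(0))
```

```text
30 [593.6 296.8  30. ] [591.6 333.   30. ]
40 [598.4 296.3  40. ] [596.5 332.1  40. ]
50 [603.3 295.7  50. ] [601.4 331.2  50. ]
0 (20, 20, 40) [375. 337.]
0 (20, -20, 40) [279. 314.]
0 (20, 20, 68) [389. 309.]
0 (20, -20, 68) [290. 287.]
0 (-20, 12, 68) [380. 217.]
0 (-20, -12, 68) [323. 204.]
18 (20, 20, 40) [370. 377.]
18 (20, -20, 40) [273. 354.]
18 (20, 20, 68) [384. 350.]
18 (20, -20, 68) [284. 327.]
18 (-20, 12, 68) [375. 256.]
18 (-20, -12, 68) [317. 243.]
pad -9.5 13.4 50 [372. 259.]
pad -9.5 13.4 90 [392. 217.]
pad 9.5 13.4 50 [367. 300.]
pad 9.5 13.4 90 [387. 259.]
pad -9.5 -13.4 50 [308. 244.]
pad -9.5 -13.4 90 [326. 202.]
pad 9.5 -13.4 50 [302. 285.]
pad 9.5 -13.4 90 [320. 244.]
```

```bash
python3 goal.py 599 -98 80 178.8
```

```text
t 17.875 pos [583.1 312.7  49.8] yaw -173.01 zaxis [-0.001 -0.    -1.   ] w 26.9 F [ 0.6  0.8 -1. ] j [-0.    0.59 -0.77  1.56  0.44  1.16  0.83]
dp [34.2, -409.6, -30.1] twist [-0.0004, -0.0009, 0.1429]
```

```bash
python3 -m crank '{"dp":[[0,0,-30],[4,-50,-30],[8,-100,-30],[12,-150,-30],[17,-200,-30],[21,-250,-30],[26,-300,-30],[30,-350,-30],[34,-400,-30],[34.2,-409.6,-30],[34.2,-409.6,-30],[34.2,-409.6,-10],[34.2,-409.6,10],[34.2,-409.6,16],[34.2,-409.6,16]],"twist":[[0,0,0],[0,0,0.07],[0,0,0.1429],[0,0,0.1429],[0,0,0.1429],[0,0,0.1429],[0,0,0.1429],[0,0,0.1429],[0,0,0.1429],[0,0,0.1429],[0,0,0.1429],[0,0,0.1429],[0,0,0.1429],[0,0,0.1429],[0,0,0.1429]],"grip":[255,255,255,255,255,255,255,255,255,255,255,255,255,255,255]}';python3 goal.py 599 -98 23 178.8
```

```text
time: 19.75
eef_pos: [598.8, -97.1, 33.5]
tcp_rot: [-0.032, -3.14, -0.001]
contact_force: [0.3, 0.0, -0.6]
gripper_width: 26.9
t 19.75 pos [598.8 -97.1  33.5] yaw 178.85 zaxis [-0.001  0.001 -1.   ] w 26.9 F [ 0.3  0.  -0.6] j [ 0.62  0.47 -0.67  1.72  0.33  1.06  1.39]
dp [-0.2, -0.9, 10.5] twist [0.0006, -0.0015, 0.0009]
```

```bash
python3 -m crank '{"dp":[[0,0,5],[0,0,9],[0,0,9]],"twist":[[0,0,0],[0,0,0],[0,0,0]],"grip":[255,255,255]}';python3 -m crank '{"dp":[[0,0,1],[0,0,2],[0,0,2]],"twist":[[0,0,0],[0,0,0],[0,0,0]],"grip":[255,255,255]}'
```

```text
time: 20.12
eef_pos: [599.2, -97.8, 25.2]
tcp_rot: [-0.033, -3.141, -0.0]
contact_force: [0.5, 0.3, -0.5]
gripper_width: 26.6
time: 20.5
eef_pos: [599.3, -97.7, 23.3]
tcp_rot: [-0.033, -3.141, -0.0]
contact_force: [0.1, -0.7, -1.2]
gripper_width: 27.0
```

Lower to contact, release, back off up and toward the base, then measure the model numerically.

```bash
python3 -m crank '{"dp":[[0,0,1],[0,0,2],[0,0,2]],"twist":[[0,0,0],[0,0,0],[0,0,0]],"grip":[255,255,255]}';python3 -m crank '{"dp":[[0,0,0],[0,0,0],[0,0,0],[0,0,0],[0,0,0],[0,0,-50],[0,0,-90],[40,0,-110],[90,0,-110],[140,0,-110],[150,0,-110],[150,0,-110]],"twist":[[0,0,0],[0,0,0],[0,0,0],[0,0,0],[0,0,0],[0,0,0],[0,0,0],[0,0,0],[0,0,0],[0,0,0],[0,0,0],[0,0,0]],"grip":[0,0,0,0,0,0,0,0,0,0,0,0]}'
cat > mod.py <<'E'
from h import *
# models on the dark plate: beige (R-B) mask, top-view & scene contours cast to z
def mods(n,im):
    c=im.astype(int); rb=cv2.blur((c[:,:,2]-c[:,:,0]).astype(np.float32),(3,3)); v=cv2.blur(c.max(2).astype(np.float32),(3,3))
    roi=np.zeros(im.shape[:2],np.uint8); P=np.array([proj(n,p) for p in((522,128,12),(645,128,12),(640,-208,12),(517,-208,12))]).astype(np.int32)
    cv2.fillConvexPoly(roi,P,1); m=((v>90)&(rb>4)&(roi>0)).astype(np.uint8)
    k,l,st,ce=cv2.connectedComponentsWithStats(m)
    for i in range(1,k):
        if st[i,4]>40:
            cs=cv2.findContours((l==i).astype(np.uint8),cv2.RETR_EXTERNAL,cv2.CHAIN_APPROX_NONE)[0][0]
            h=cv2.convexHull(cs)[:,0]; print(n,st[i].tolist(),ce[i].round(1),"z31",ray(n,ce[i],31).round(1)," box",cv2.boxPoints(cv2.minAreaRect(cs)).round(1).tolist())
if __name__=="__main__":
    for n in("top","scene"):
        im=shot(n); cv2.imwrite(f"pics/last_{n}.png",im); mods(n,im)
E
python3 mod.py
```

```text
time: 20.88
eef_pos: [599.6, -97.7, 22.3]
tcp_rot: [0.033, 3.141, -0.001]
contact_force: [-2.8, 0.3, 8.7]
gripper_width: 27.1
time: 22.38
eef_pos: [449.6, -95.0, 131.9]
tcp_rot: [0.034, 3.14, -0.002]
contact_force: [0.2, -0.5, 1.6]
gripper_width: 87.1
top [262, 170, 59, 6, 221] [289.9 172.1] z31 [634.5 -15.4  31. ]  box [[261.8999938964844, 171.10000610351562], [320.0, 169.3000030517578], [320.1000061035156, 173.3000030517578], [262.0, 175.10000610351562]]
top [310, 176, 9, 12, 88] [314.1 180.9] z31 [599.6 -94.3  31. ]  box [[310.0, 176.0], [318.0, 176.0], [318.0, 187.0], [310.0, 187.0]]
scene [174, 201, 130, 41, 358] [237.6 221.9] z31 [546.7 -57.8  31. ]  box [[174.0, 235.0], [175.6999969482422, 200.0], [304.6000061035156, 206.3000030517578], [302.8999938964844, 241.1999969482422]]
scene [206, 223, 20, 17, 242] [216.1 230.9] z31 [ 594.3 -100.1   31. ]  box [[205.39999389648438, 234.1999969482422], [212.8000030517578, 219.39999389648438], [227.60000610351562, 226.8000030517578], [220.1999969482422, 241.60000610351562]]
scene [190, 238, 45, 20, 248] [212.7 247.2] z31 [642.7 -86.1  31. ]  box [[189.5, 241.39999389648438], [191.6999969482422, 235.39999389648438], [234.60000610351562, 251.6999969482422], [232.39999389648438, 257.70001220703125]]
scene [235, 255, 38, 18, 202] [253.5 262.9] z31 [645.9  32.8  31. ]  box [[233.8000030517578, 258.20001220703125], [235.6999969482422, 253.10000610351562], [272.3999938964844, 267.0], [270.3999938964844, 272.20001220703125]]
```

```bash
python3 goal.py 545 -97.7 18 178.8
```

```text
t 22.475 pos [450.6 -94.5 131.7] yaw 178.82 zaxis [ 0.001  0.    -1.   ] w 87.2 F [0.1 0.5 0. ] j [ 0.86  0.04 -0.75  1.97  0.03  1.15  1.64]
dp [-94.3, -1.3, 113.8] twist [0.0003, 0.0012, 0.0004]
```

```bash
python3 -m crank '{"dp":[[-50,-1,0],[-94,-1,0],[-94,-1,0],[-94,-1,50],[-94,-1,95],[-94,-1,112],[-94,-1,113],[-94,-1,113],[-94,-1,113],[-94,-1,113]],"twist":[[0,0,0],[0,0,0],[0,0,0],[0,0,0],[0,0,0],[0,0,0],[0,0,0],[0,0,0],[0,0,0],[0,0,0]],"grip":[255,255,255,255,255,255,255,255,255,255]}';python3 -m crank '{"dp":[[-5,0,0],[-10,0,0],[-15,0,0],[-20,0,0],[-25,0,0],[-29,0,0],[-31,0,0],[-31,0,0]],"twist":[[0,0,0],[0,0,0],[0,0,0],[0,0,0],[0,0,0],[0,0,0],[0,0,0],[0,0,0]],"grip":[255,255,255,255,255,255,255,255]}'
```

```text
time: 23.72
eef_pos: [543.9, -97.7, 19.3]
tcp_rot: [0.033, 3.14, -0.001]
contact_force: [0.4, -0.8, -0.9]
gripper_width: 1.9
time: 24.72
eef_pos: [574.4, -98.1, 18.3]
tcp_rot: [0.033, 3.141, 0.0]
contact_force: [0.2, 0.2, 0.3]
gripper_width: 0.4
```

```bash
python3 -m crank '{"dp":[[-1,0,0],[-2,0,0],[-3,0,0],[-4,0,0],[-4,0,0]],"twist":[[0,0,0],[0,0,0],[0,0,0],[0,0,0],[0,0,0]],"grip":[255,255,255,255,255]}';python3 -m crank '{"dp":[[-1,0,0],[-2,0,0],[-3,0,0],[-3,0,0]],"twist":[[0,0,0],[0,0,0],[0,0,0],[0,0,0]],"grip":[255,255,255,255]}'; python3 mod.py|grep -v "59, 6"
```

```text
time: 25.35
eef_pos: [578.4, -98.3, 18.3]
tcp_rot: [0.033, 3.141, 0.0]
contact_force: [-0.2, 0.1, -0.5]
gripper_width: 0.7
time: 25.85
eef_pos: [581.4, -98.3, 18.4]
tcp_rot: [0.033, 3.141, 0.0]
contact_force: [0.5, -0.7, 0.1]
gripper_width: 0.3
top [262, 171, 26, 5, 103] [274.4 172.6] z31 [635.5  36.5  31. ]  box [[262.0, 171.0], [287.0, 171.0], [287.0, 175.0], [262.0, 175.0]]
scene [174, 212, 16, 24, 54] [181.5 223.9] z31 [ 608.8 -198.9   31. ]  box [[173.6999969482422, 234.8000030517578], [187.8000030517578, 211.3000030517578], [189.60000610351562, 212.39999389648438], [175.5, 235.89999389648438]]
scene [246, 219, 58, 24, 165] [276.5 230.7] z31 [533.7  52.9  31. ]  box [[245.1999969482422, 222.1999969482422], [246.89999389648438, 217.6999969482422], [303.3999938964844, 238.89999389648438], [301.70001220703125, 243.39999389648438]]
scene [207, 233, 11, 8, 49] [212.1 236.4] z31 [ 613.8 -102.5   31. ]  box [[206.5, 235.6999969482422], [209.5, 231.3000030517578], [218.6999969482422, 237.5], [215.8000030517578, 241.8000030517578]]
scene [190, 238, 83, 35, 472] [231.3 254.2] z31 [643.8 -31.4  31. ]  box [[189.5, 241.39999389648438], [192.0, 234.6999969482422], [273.29998779296875, 265.6000061035156], [270.79998779296875, 272.29998779296875]]
```

```bash
python3 -m crank '{"dp":[[-1,0,0],[-2,0,0],[-2,0,0]],"twist":[[0,0,0],[0,0,0],[0,0,0]],"grip":[255,255,255]}';python3 -m crank '{"dp":[[-1,0,0],[-2,0,0],[-2,0,0]],"twist":[[0,0,0],[0,0,0],[0,0,0]],"grip":[255,255,255]}'
```

```text
time: 26.32
eef_pos: [583.4, -98.4, 18.4]
tcp_rot: [0.033, 3.141, 0.0]
contact_force: [-0.2, 0.8, 0.5]
gripper_width: 0.8
time: 26.7
eef_pos: [585.4, -98.4, 18.4]
tcp_rot: [0.033, 3.141, 0.0]
contact_force: [0.5, 0.5, 0.5]
gripper_width: 0.2
```

```bash
python3 -m crank '{"dp":[[-1,0,0],[-2,0,0],[-2,0,0]],"twist":[[0,0,0],[0,0,0],[0,0,0]],"grip":[255,255,255]}';python3 -m crank '{"dp":[[-1,0,0],[-2,0,0],[-2,0,0]],"twist":[[0,0,0],[0,0,0],[0,0,0]],"grip":[255,255,255]}'; python3 mod.py|grep -v "59, 6"
```

```text
time: 27.08
eef_pos: [586.8, -98.5, 18.2]
tcp_rot: [-0.033, -3.14, 0.0]
contact_force: [-3.7, -0.0, 2.5]
gripper_width: 0.5
time: 27.45
eef_pos: [587.0, -98.5, 18.1]
tcp_rot: [-0.033, -3.137, 0.001]
contact_force: [-12.7, 0.2, 9.1]
gripper_width: 0.4
top [262, 171, 26, 5, 101] [274.4 172.5] z31 [635.6  36.6  31. ]  box [[261.8999938964844, 171.10000610351562], [287.0, 170.0], [287.1000061035156, 173.89999389648438], [262.0, 175.0]]
scene [174, 214, 14, 22, 44] [180.8 224.7] z31 [ 611.9 -199.2   31. ]  box [[173.6999969482422, 234.8000030517578], [186.60000610351562, 213.8000030517578], [188.10000610351562, 214.6999969482422], [175.10000610351562, 235.6999969482422]]
scene [247, 219, 57, 24, 167] [277.  230.9] z31 [533.8  54.3  31. ]  box [[245.6999969482422, 222.39999389648438], [247.39999389648438, 217.89999389648438], [303.3999938964844, 238.89999389648438], [301.70001220703125, 243.39999389648438]]
scene [206, 235, 12, 7, 54] [211.5 238.1] z31 [ 619.3 -101.7   31. ]  box [[205.3000030517578, 237.8000030517578], [208.10000610351562, 233.1999969482422], [217.60000610351562, 239.0], [214.89999389648438, 243.5]]
scene [190, 238, 83, 35, 473] [231.4 254.2] z31 [643.7 -31.1  31. ]  box [[189.5, 241.39999389648438], [192.0, 234.6999969482422], [273.29998779296875, 265.6000061035156], [270.79998779296875, 272.29998779296875]]
```

```bash
python3 -m crank '{"dp":[[5,0,0],[20,0,-10],[40,0,-60],[90,0,-100],[140,0,-100],[140,0,-100]],"twist":[[0,0,0],[0,0,0],[0,0,0],[0,0,0],[0,0,0],[0,0,0]],"grip":[255,255,255,0,0,0]}'; python3 mod.py|grep -v "59, 6"; python3 goal.py 456 239 100 197
```

```text
time: 28.3
eef_pos: [446.9, -96.5, 118.8]
tcp_rot: [0.035, 3.141, -0.006]
contact_force: [-0.0, -0.5, 0.2]
gripper_width: 23.1
top [262, 170, 59, 14, 292] [296.7 173.4] z31 [628.5 -37.8  31. ]  box [[262.0, 170.0], [320.0, 170.0], [320.0, 183.0], [262.0, 183.0]]
scene [174, 201, 130, 41, 364] [236.1 221.4] z31 [546.6 -62.5  31. ]  box [[174.0, 235.0], [175.6999969482422, 200.0], [304.6000061035156, 206.1999969482422], [302.8999938964844, 241.1999969482422]]
scene [190, 227, 44, 31, 523] [213.1 241.4] z31 [626.6 -93.1  31. ]  box [[189.5, 241.39999389648438], [197.60000610351562, 219.89999389648438], [239.89999389648438, 235.89999389648438], [231.6999969482422, 257.3999938964844]]
scene [235, 255, 38, 18, 203] [253.6 263. ] z31 [645.9  33.2  31. ]  box [[233.8000030517578, 258.20001220703125], [235.60000610351562, 253.3000030517578], [272.3999938964844, 267.29998779296875], [270.5, 272.20001220703125]]
t 28.4 pos [449.9 -96.2 119. ] yaw 178.76 zaxis [ 0.002 -0.002 -1.   ] w 30.8 F [ 0.5 -0.3  0.7] j [ 0.9   0.06 -0.8   1.98  0.05  1.12  1.63]
dp [1.2, 335.3, 18.4] twist [-0.0021, 0.0018, -0.3183]
```

```bash
cat > prof.py <<'E'
from h import *
def prof(n,im,y,z,xs):
    q=np.array([proj(n,(x,y-0.02*0+0,z)) for x in xs],np.float32)
    v=cv2.remap(im,q[None,:,0],q[None,:,1],cv2.INTER_LINEAR)[0].astype(int)
    return v
E
python3 - <<'E'
from prof import *
im=cv2.imread("pics/last_scene.png"); t=cv2.imread("pics/last_top.png"); im0=cv2.imread("pics/scene0.png")
xs=np.arange(570,680,4)
for y in(-113,-98,-83,-60): print(y,[f"{x}:{v.mean():.0f}/{v[2]-v[0]}" for x,v in zip(xs,prof("scene",im,y,20,xs))])
xs=np.arange(560,650,5)
for y in(-113,-98,-83): print("top z50",y,[f"{x}:{v.mean():.0f}/{v[2]-v[0]}" for x,v in zip(xs,prof("top",t,y,46,xs))])
a=im[212:252,330:370].astype(int);b=im0[212:252,330:370].astype(int);print("B diff",np.abs(a-b).mean(), np.abs(im[330:370,420:460].astype(int)-im0[330:370,420:460]).mean())
E
```

```text
-113 ['570:81/-1', '574:82/1', '578:93/6', '582:131/13', '586:136/17', '590:125/17', '594:128/15', '598:135/16', '602:148/17', '606:146/17', '610:149/18', '614:148/18', '618:144/17', '622:116/14', '626:86/9', '630:107/7', '634:148/6', '638:163/7', '642:163/6', '646:161/6', '650:161/7', '654:162/7', '658:160/6', '662:159/6', '666:157/5', '670:163/6', '674:166/5', '678:165/6']
-98 ['570:83/-2', '574:82/0', '578:92/2', '582:122/12', '586:136/17', '590:141/19', '594:138/16', '598:123/16', '602:140/17', '606:144/18', '610:146/18', '614:143/18', '618:137/16', '622:119/11', '626:87/9', '630:101/7', '634:147/5', '638:161/6', '642:164/5', '646:161/6', '650:161/5', '654:161/6', '658:161/5', '662:157/6', '666:151/6', '670:161/5', '674:164/5', '678:165/6']
-83 ['570:80/1', '574:82/-2', '578:82/-2', '582:82/-1', '586:84/0', '590:86/0', '594:97/5', '598:101/9', '602:99/9', '606:101/11', '610:97/11', '614:94/11', '618:97/12', '622:90/10', '626:85/9', '630:104/7', '634:145/6', '638:163/4', '642:164/5', '646:163/6', '650:160/6', '654:161/6', '658:162/6', '662:160/7', '666:158/5', '670:162/5', '674:16
[... 460 characters left out ...]
585:15/-4', '590:13/-1', '595:9/-2', '600:11/-3', '605:15/-13', '610:17/-3', '615:49/6', '620:58/7', '625:80/21', '630:109/10', '635:129/8', '640:135/7', '645:135/5']
top z50 -98 ['560:64/-1', '565:60/-2', '570:49/-2', '575:57/-4', '580:54/2', '585:61/11', '590:74/12', '595:117/20', '600:126/20', '605:128/18', '610:125/21', '615:124/20', '620:125/21', '625:130/17', '630:138/6', '635:137/5', '640:134/6', '645:135/5']
top z50 -83 ['560:61/-4', '565:65/-4', '570:59/-2', '575:61/-3', '580:59/2', '585:52/7', '590:66/9', '595:60/10', '600:107/11', '605:100/16', '610:110/19', '615:118/21', '620:93/15', '625:119/21', '630:139/6', '635:138/7', '640:133/5', '645:135/9']
B diff 6.6625 6.715833333333333
```

```bash
python3 -m crank '{"dp":[[0,60,0],[0,120,0],[1,180,0],[1,240,0],[1.2,300,0],[1.2,335.3,0],[1.2,335.3,0],[1.2,335.3,0],[1.2,335.3,40],[1.2,335.3,80],[1.2,335.3,104],[1.2,335.3,108],[1.2,335.3,108],[1.2,335.3,108],[1.2,335.3,108],[1.2,335.3,108],[1.2,335.3,108],[1.2,335.3,108],[1.2,335.3,108]],"twist":[[0,0,-0.1],[0,0,-0.2],[0,0,-0.3183],[0,0,-0.3183],[0,0,-0.3183],[0,0,-0.3183],[0,0,-0.3183],[0,0,-0.3183],[0,0,-0.3183],[0,0,-0.3183],[0,0,-0.3183],[0,0,-0.3183],[0,0,-0.3183],[0,0,-0.3183],[0,0,-0.3183],[0,0,-0.3183],[0,0,-0.3183],[0,0,-0.3183],[0,0,-0.3183]],"grip":[70,70,70,70,70,70,70,70,70,70,70,70,70,255,255,255,255,255,255]}';python3 goal.py 599 27 80 178.8
```

```text
time: 30.78
eef_pos: [455.2, 239.8, 10.5]
tcp_rot: [-0.466, 3.107, 0.0]
contact_force: [-0.3, -0.1, 1.7]
gripper_width: 27.0
t 30.775 pos [455.2 239.8  10.5] yaw -162.96 zaxis [ 0.  0. -1.] w 27.0 F [-0.3 -0.1  1.7] j [ 0.27  0.42 -0.97  1.96  0.42  0.98  0.96]
dp [-75.1, -245.6, -69.5] twist [0.0, 0.0001, 0.3184]
```

```bash
python3 -m crank '{"dp":[[0,0,-40],[0,0,-70],[0,0,-75],[-20,-60,-75],[-40,-120,-75],[-55,-180,-75],[-75,-245.6,-75],[-75,-245.6,-75],[-75,-245.6,-75],[-75,-245.6,-40],[-75,-245.6,-18],[-75,-245.6,-13],[-75,-245.6,-11],[-75,-245.6,-10],[-75,-245.6,-10]],"twist":[[0,0,0],[0,0,0],[0,0,0],[0,0,0.08],[0,0,0.16],[0,0,0.24],[0,0,0.3184],[0,0,0.3184],[0,0,0.3184],[0,0,0.3184],[0,0,0.3184],[0,0,0.3184],[0,0,0.3184],[0,0,0.3184],[0,0,0.3184]],"grip":[255,255,255,255,255,255,255,255,255,255,255,255,255,255,255]}'
```

```text
time: 32.65
eef_pos: [598.2, 28.1, 22.6]
tcp_rot: [-0.031, -3.141, 0.001]
contact_force: [-10.4, -1.2, 19.2]
gripper_width: 27.0
```

```bash
python3 -m crank '{"dp":[[0,0,-1],[0,0,-1],[0,0,-1],[0,0,-1],[0,0,-1],[0,0,-1],[0,0,-50],[0,0,-90],[40,0,-110],[90,0,-110],[140,0,-110],[150,0,-110],[150,0,-110]],"twist":[[0,0,0],[0,0,0],[0,0,0],[0,0,0],[0,0,0],[0,0,0],[0,0,0],[0,0,0],[0,0,0],[0,0,0],[0,0,0],[0,0,0],[0,0,0]],"grip":[255,0,0,0,0,0,0,0,0,255,255,255,255]}'
cat > pm.py <<'E'
from prof import *
import sys
im=shot("scene"); xs=np.arange(574,640,3)
for y in map(float,sys.argv[1:]): print(y,[f"{x}:{v.mean():.0f}/{v[2]-v[0]}" for x,v in zip(xs,prof("scene",im,y,20,xs))])
E
python3 pm.py -113 -98 -83 13 28 43; python3 goal.py 545 28.1 18 178.8
```

```text
time: 34.28
eef_pos: [449.2, 29.4, 130.9]
tcp_rot: [0.034, 3.14, -0.003]
contact_force: [0.8, -0.4, 0.8]
gripper_width: 55.0
-113.0 ['574:84/1', '577:90/3', '580:110/10', '583:136/14', '586:137/17', '589:126/15', '592:126/15', '595:127/15', '598:134/16', '601:146/17', '604:148/17', '607:145/17', '610:148/18', '613:148/17', '616:147/16', '619:141/17', '622:115/13', '625:90/11', '628:92/9', '631:120/7', '634:149/6', '637:160/5']
-98.0 ['574:83/0', '577:88/1', '580:106/7', '583:129/13', '586:136/16', '589:139/18', '592:140/17', '595:131/16', '598:124/15', '601:134/17', '604:144/18', '607:143/18', '610:145/18', '613:145/17', '616:140/16', '619:135/16', '622:118/13', '625:91/10', '628:87/9', '631:111/6', '634:148/5', '637:159/7']
-83.0 ['574:82/-2', '577:84/-1', '580:84/-2', '583:84/-1', '586:86/0', '589:87/0', '592:92/4', '595:99/7', '598:101/8', '601:100/10', '604:101/12', '607:100/12', '610:96/12', '613:97/12', '616:97/12', '619:97/12', '622:89/11', '625:83/9', '628:83/8', '631:113/7', '634:145/5', '637:159/6']
13.0 ['574:134/16', '577:130/16', '580:130/17', '583:126/17', '586:131/16',
[... 318 characters left out ...]
:151/18', '595:149/17', '598:144/18', '601:140/17', '604:134/15', '607:105/12', '610:84/10', '613:76/9', '616:74/7', '619:73/4', '622:78/1', '625:82/-1', '628:87/0', '631:106/1', '634:140/5', '637:161/6']
43.0 ['574:92/3', '577:109/9', '580:121/12', '583:126/13', '586:126/14', '589:121/13', '592:113/13', '595:110/13', '598:109/14', '601:107/13', '604:100/12', '607:91/11', '610:83/10', '613:79/10', '616:75/8', '619:73/4', '622:76/-1', '625:82/-2', '628:86/-2', '631:104/1', '634:138/4', '637:160/6']
t 34.325 pos [449.9  29.6 130.9] yaw 178.76 zaxis [ 0.002 -0.    -1.   ] w 51.1 F [0.2 0.  1. ] j [ 0.81  0.03 -0.97  1.98  0.03  1.14  1.38]
dp [-95.0, 0.6, 113.0] twist [-0.0004, 0.0015, -0.0007]
```

```bash
python3 -m crank '{"dp":[[-50,0.6,0],[-95,0.6,0],[-95,0.6,0],[-95,0.6,50],[-95,0.6,95],[-95,0.6,112],[-95,0.6,113],[-95,0.6,113],[-105,0.6,113],[-114,0.6,113],[-123,0.6,113],[-128,0.6,113],[-132,0.6,113],[-135,0.6,113],[-135,0.6,113]],"twist":[[0,0,0],[0,0,0],[0,0,0],[0,0,0],[0,0,0],[0,0,0],[0,0,0],[0,0,0],[0,0,0],[0,0,0],[0,0,0],[0,0,0],[0,0,0],[0,0,0],[0,0,0]],"grip":[255,255,255,255,255,255,255,255,255,255,255,255,255,255,255]}';python3 -m crank '{"dp":[[-1,0,0],[-2,0,0],[-3,0,0],[-3,0,0]],"twist":[[0,0,0],[0,0,0],[0,0,0],[0,0,0]],"grip":[255,255,255,255]}'
```

```text
time: 36.2
eef_pos: [584.2, 28.1, 17.8]
tcp_rot: [-0.033, -3.141, -0.0]
contact_force: [-2.3, 0.2, 5.5]
gripper_width: 0.5
time: 36.7
eef_pos: [586.9, 28.0, 17.8]
tcp_rot: [-0.033, -3.141, -0.0]
contact_force: [-2.7, 0.5, 6.7]
gripper_width: 0.5
```

```bash
python3 -m crank '{"dp":[[0,0,-1.5],[-1,0,-1.5],[-2,0,-1.5],[-3,0,-1.5],[-3,0,-1.5]],"twist":[[0,0,0],[0,0,0],[0,0,0],[0,0,0],[0,0,0]],"grip":[255,255,255,255,255]}';python3 -m crank '{"dp":[[-1,0,0],[-2,0,0],[-2,0,0]],"twist":[[0,0,0],[0,0,0],[0,0,0]],"grip":[255,255,255]}'
```

```text
time: 37.33
eef_pos: [589.4, 27.6, 18.7]
tcp_rot: [-0.033, -3.14, 0.0]
contact_force: [-4.3, -0.3, 2.4]
gripper_width: 0.3
time: 37.7
eef_pos: [589.7, 27.7, 18.6]
tcp_rot: [-0.032, -3.137, 0.001]
contact_force: [-11.6, 0.3, 8.1]
gripper_width: 0.4
```

Contact as expected. Back off and check.

```bash
python3 -m crank '{"dp":[[5,0,0],[20,0,-10],[40,0,-60],[70,0,-100],[100,-40,-140],[140,-90,-140],[140,-90,-140],[140,-90,-140]],"twist":[[0,0,0],[0,0,0],[0,0,0],[0,0,0],[0,0,0],[0,0,0],[0,0,0],[0,0,0]],"grip":[255,255,255,0,0,0,0,0]}'; python3 pm.py -113 -98 -83 -40 -30 13 28 43
python3 - <<'E'
from bar import *
bar("scene",shot("scene"))
E
python3 goal.py 650.6 -38.4 110 178.8
```

```text
time: 38.7
eef_pos: [450.4, -59.9, 159.2]
tcp_rot: [0.035, 3.14, -0.002]
contact_force: [1.0, -0.0, 0.3]
gripper_width: 42.8
-113.0 ['574:83/-1', '577:89/2', '580:110/10', '583:135/15', '586:136/17', '589:125/15', '592:126/16', '595:128/16', '598:136/16', '601:146/17', '604:147/18', '607:145/17', '610:149/18', '613:149/19', '616:147/17', '619:141/16', '622:116/13', '625:90/11', '628:91/8', '631:119/6', '634:149/5', '637:159/5']
-98.0 ['574:82/0', '577:87/0', '580:105/6', '583:128/14', '586:134/16', '589:139/16', '592:140/17', '595:131/16', '598:124/14', '601:134/16', '604:145/17', '607:143/17', '610:147/18', '613:145/19', '616:139/17', '619:135/14', '622:118/13', '625:91/11', '628:85/8', '631:111/6', '634:148/6', '637:160/6']
-83.0 ['574:83/-1', '577:82/-1', '580:82/-2', '583:83/-3', '586:84/-2', '589:85/0', '592:93/4', '595:97/8', '598:100/9', '601:100/11', '604:100/12', '607:100/12', '610:97/12', '613:97/12', '616:95/12', '619:97/13', '622:90/11', '625:81/10', '628:85/9', '631:114/5', '634:145/5', '637:158/6']
-40.0 ['574:82/-2', '577:80/-1', '580:81/-1', '583:84/-1', '586:84/-1', 
[... 1209 characters left out ...]
5:118/10', '598:130/14', '601:129/13', '604:126/14', '607:124/15', '610:119/15', '613:116/13', '616:114/13', '619:115/14', '622:112/14', '625:99/13', '628:85/10', '631:90/9', '634:121/7', '637:157/7']
scene bar front (np.float64(0.0179), np.float64(631.9), 38, np.float64(0.75)) plate front (np.float64(0.0192), np.float64(523.3), 65, np.float64(0.43)) rail top back (np.float64(0.019), np.float64(693.8), 78, np.float64(0.31)) rail topfront (np.float64(0.0187), np.float64(672.0), 20, np.float64(0.56))
t 38.8 pos [450.7 -58.2 158.9] yaw 178.9 zaxis [ 0.001  0.001 -1.   ] w 50.4 F [-0.   0.  -0.4] j [ 1.03  0.01 -0.98  1.93  0.    1.2   1.6 ]
dp [-199.4, 23.6, 49.1] twist [0.0007, 0.0007, 0.0018]
```

```bash
python3 -m crank '{"dp":[[-60,10,0],[-120,16,0],[-180,23.6,0],[-199.4,23.6,0],[-199.4,23.6,0],[-199.4,23.6,49],[-199.4,23.6,90],[-199.4,23.6,120],[-199.4,23.6,131],[-199.4,23.6,131],[-199.4,23.6,131]],"twist":[[0,0,0],[0,0,0],[0,0,0],[0,0,0],[0,0,0],[0,0,0],[0,0,0],[0,0,0],[0,0,0],[0,0,0],[0,0,0]],"grip":[0,0,0,0,0,0,0,0,0,0,0]}'; python3 pm.py -113 28; python3 goal.py 650.9 -38.4 28 178.8
```

```text
time: 40.17
eef_pos: [650.7, -39.8, 29.5]
tcp_rot: [0.033, 3.139, -0.0]
contact_force: [0.3, 0.1, 0.3]
gripper_width: 87.0
-113.0 ['574:51/8', '577:42/6', '580:39/3', '583:40/4', '586:41/4', '589:38/4', '592:38/6', '595:39/6', '598:41/6', '601:40/4', '604:37/4', '607:42/4', '610:42/6', '613:45/11', '616:46/6', '619:43/2', '622:46/4', '625:49/4', '628:51/2', '631:49/3', '634:46/3', '637:56/3']
28.0 ['574:86/0', '577:85/-1', '580:94/3', '583:117/10', '586:139/16', '589:144/17', '592:134/17', '595:127/15', '598:136/17', '601:139/16', '604:140/18', '607:138/18', '610:125/14', '613:104/12', '616:89/11', '619:82/10', '622:80/10', '625:78/11', '628:78/8', '631:79/7', '634:80/5', '637:82/5']
t 40.225 pos [650.7 -39.9  29.5] yaw 178.79 zaxis [ 0.002 -0.    -1.   ] w 86.6 F [-0.3  0.1 -0.2] j [ 0.63  0.64 -0.88  1.61  0.53  1.15  1.17]
dp [-0.2, 1.5, 1.5] twist [-0.0001, 0.0022, -0.0001]
```

```bash
python3 -m crank '{"dp":[[0,1.3,0.5],[0,1.3,0.5],[0,1.3,0.5],[0,1.3,0.5],[0,1.3,0.5],[0,1.3,0.5],[0,1.3,0.5],[0,1.3,0.5]],"twist":[[0,0,0],[0,0,0],[0,0,0],[0,0,0],[0,0,0],[0,0,0],[0,0,0],[0,0,0]],"grip":[255,255,255,255,255,255,255,255]}';python3 -m crank '{"dp":[[0,0,-4],[0,0,-8],[0,0,-14],[0,0,-24],[0,0,-40],[0,0,-70],[0,0,-100],[0,0,-130],[0,0,-130]],"twist":[[0,0,0],[0,0,0],[0,0,0],[0,0,0],[0,0,0],[0,0,0],[0,0,0],[0,0,0],[0,0,0]],"grip":[255,255,255,255,255,255,255,255,255]}'; python3 goal.py 450 -290 187 120
```

```text
time: 41.22
eef_pos: [649.8, -38.7, 27.4]
tcp_rot: [0.033, 3.141, 0.0]
contact_force: [-0.9, -0.9, 0.2]
gripper_width: 45.4
time: 42.35
eef_pos: [651.4, -38.2, 160.8]
tcp_rot: [0.033, 3.137, -0.0]
contact_force: [0.8, 0.3, -2.7]
gripper_width: 45.6
t 42.35 pos [651.4 -38.2 160.8] yaw 178.8 zaxis [ 0.005 -0.    -1.   ] w 45.6 F [ 0.8  0.3 -2.7] j [ 0.67  0.53 -0.95  1.48  0.43  1.36  1.24]
dp [196.0, -255.9, -27.1] twist [0.0023, 0.0046, 1.0263]
```

```bash
python3 -m crank '{"dp":[[30,-50,0],[60,-100,0],[90,-150,0],[140,-200,0],[196,-255.9,-27],[196,-255.9,-27],[196,-255.9,-27],[196,-255.9,-27],[196,-255.9,-27]],"twist":[[0,0,0.17],[0,0,0.34],[0,0,0.51],[0,0,0.68],[0,0,0.85],[0,0,1.0263],[0,0,1.0263],[0,0,1.0263],[0,0,1.0263]],"grip":[255,255,255,255,255,255,255,255,255]}'
python3 - <<'E'
from h import *
x=np.array([.5,-.866,0]);y=np.array([.866,.5,0]);o=np.array([506.2,-387.4,150])
for n,f in(("scene","pics/scene0.png"),("top","pics/top0.png")):
    g=cv2.imread(f).astype(np.float32).mean(2)
    for d in(-50,-40,-30,-20,-10,0,10,20,30):
        l=np.arange(-25,26,2); q=np.array([proj(n,o+d*x+t*y) for t in l],np.float32)
        v=cv2.remap(g,q[None,:,0],q[None,:,1],cv2.INTER_CUBIC)[0]; print(n,d,v.round(0).astype(int).tolist())
a=shot("scene");b=shot("top")
for n,im in(("s",a),("t",b)): cv2.imwrite(f"pics/peg_{n}.png",im)
print(proj("scene",o),proj("top",o))
E
python3 goal.py 458.7 -305.1 145.4 120
```

```text
time: 43.48
eef_pos: [449.2, -289.0, 183.8]
tcp_rot: [-1.565, -2.723, -0.001]
contact_force: [0.1, 1.0, -2.5]
gripper_width: 45.7
scene -50 [81, 80, 81, 82, 85, 89, 100, 111, 113, 106, 100, 92, 86, 80, 77, 76, 78, 81, 84, 88, 92, 95, 96, 102, 114, 130]
scene -40 [82, 85, 90, 96, 101, 103, 102, 103, 106, 110, 113, 120, 126, 125, 116, 103, 94, 95, 102, 107, 119, 131, 145, 154, 161, 163]
scene -30 [160, 161, 162, 162, 163, 163, 163, 163, 161, 160, 155, 149, 139, 131, 119, 112, 120, 136, 148, 158, 161, 162, 162, 162, 161, 161]
scene -20 [165, 165, 164, 162, 162, 162, 161, 161, 161, 159, 154, 146, 140, 130, 120, 115, 119, 133, 150, 159, 161, 163, 164, 164, 164, 163]
scene -10 [163, 162, 163, 163, 163, 163, 163, 163, 162, 162, 158, 151, 140, 128, 118, 112, 121, 141, 155, 158, 160, 160, 161, 162, 163, 163]
scene 0 [163, 163, 163, 163, 162, 162, 162, 162, 162, 161, 156, 149, 140, 130, 117, 113, 119, 134, 147, 158, 160, 162, 162, 162, 163, 163]
scene 10 [165, 165, 164, 164, 163, 162, 162, 161, 161, 157, 153, 146, 140, 128, 119, 112, 117, 132, 150, 157, 161, 161, 162, 163, 163, 163]
scene 20 [
[... 897 characters left out ...]
 111, 103, 62, 34, 57, 84, 89, 84, 86, 89, 87, 88, 89]
top 10 [108, 106, 98, 101, 111, 119, 115, 105, 113, 98, 47, 51, 91, 111, 98, 51, 32, 63, 108, 120, 122, 112, 92, 97, 101, 107]
top 20 [134, 134, 133, 136, 136, 135, 135, 135, 142, 118, 60, 48, 86, 111, 98, 55, 39, 87, 138, 141, 135, 133, 132, 132, 134, 135]
top 30 [130, 129, 132, 134, 132, 132, 132, 134, 140, 108, 53, 44, 86, 114, 106, 63, 39, 84, 138, 142, 137, 134, 132, 132, 133, 132]
[130.1831605 149.7720502] [417.37652352 195.15144664]
t 43.575 pos [ 449.1 -289.3  183.9] yaw 120.15 zaxis [-0.     0.001 -1.   ] w 45.3 F [ 1.4 -0.1 -2.3] j [ 1.19  0.18 -0.77  1.74  0.13  1.28  0.91]
dp [-18.5, 0.4, 38.5] twist [0.0002, -0.0009, 0.0026]
```

```bash
python3 goal.py 460.2 -304.2 145.4 120; python3 -m crank '{"dp":[[-9,1,20],[-18,2,38],[-18.5,2,38.5],[-18.5,2,38.5],[-18.5,2,38.5]],"twist":[[0,0,0],[0,0,0],[0,0,0],[0,0,0],[0,0,0]],"grip":[255,255,255,255,255]}'; python3 goal.py 460.2 -304.2 145.4 120;  python3 - <<'E'
from h import *
x=np.array([.5,-.866,0]);y=np.array([.866,.5,0]);o=np.array([507.7,-386.5,150])
a=shot("scene");b=shot("top")
f=lambda i,x0,y0,w,h:cv2.resize(i[y0:y0+h,x0:x0+w],(400,500),interpolation=cv2.INTER_CUBIC)
cv2.imwrite("pics/q1.png",cv2.convertScaleAbs(np.hstack([f(a,95,110,112,140),f(b,360,160,88,110)]),alpha=1.4))
for nm,p in(("tip",o-58*x+[0,0,14]),("bend",o-50*x),("o",o),("loop",o-95*x+[0,0,6])):
    print(nm,((proj("scene",p)-[95,110])*400/112).round(0),((proj("top",p)-[360,160])*400/88).round(0)+[400,0])
E
```

```text
t 43.575 pos [ 449.1 -289.3  183.9] yaw 120.15 zaxis [-0.     0.001 -1.   ] w 45.3 F [ 1.4 -0.1 -2.3] j [ 1.19  0.18 -0.77  1.74  0.13  1.28  0.91]
dp [-18.5, 2.1, 38.5] twist [0.0002, -0.0009, 0.0026]
time: 44.2
eef_pos: [459.8, -305.4, 146.4]
tcp_rot: [1.57, 2.72, -0.0]
contact_force: [-0.1, -1.4, -2.9]
gripper_width: 45.4
t 44.2 pos [ 459.8 -305.4  146.4] yaw 120.01 zaxis [ 0.001 -0.    -1.   ] w 45.4 F [-0.1 -1.4 -2.9] j [ 1.17  0.25 -0.76  1.75  0.18  1.22  0.88]
dp [0.9, 1.0, 1.0] twist [0.0003, 0.0007, 0.0001]
tip [198. 123.] [596. 200.]
bend [192. 137.] [599. 198.]
o [126. 144.] [659. 158.]
loop [250. 125.] [547. 233.]
```

View pics/q1.png

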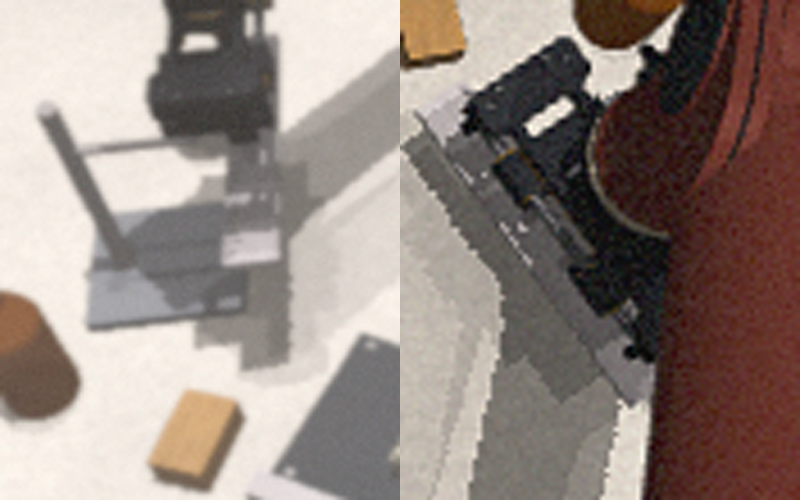

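```bash
python3 -m crank '{"dp":[[-8,1,1],[-16,1,1],[-24,1,1],[-32,1,1],[-38,1,1],[-44,1,1],[-50,1,1],[-50,1,1]],"twist":[[0,0,0],[0,0,0],[0,0,0],[0,0,0],[0,0,0],[0,0,0],[0,0,0],[0,0,0]],"grip":[255,255,255,255,255,255,255,255]}';python3 -m crank '{"dp":[[-8,0,0],[-16,0,0],[-24,0,0],[-28,0,0],[-28,0,0],[-28,0,0]],"twist":[[0,0,0],[0,0,0],[0,0,0],[0,0,0],[0,0,0],[0,0,0]],"grip":[255,255,255,255,255,255]}'
```

```text
time: 45.3
eef_pos: [485.5, -348.6, 144.7]
tcp_rot: [-1.571, -2.72, -0.0]
contact_force: [-0.5, -0.3, -2.9]
gripper_width: 45.5
time: 46.05
eef_pos: [499.3, -372.3, 144.8]
tcp_rot: [-1.571, -2.721, -0.0]
contact_force: [0.1, 0.3, -2.3]
gripper_width: 45.7
```

```bash
python3 -m crank '{"dp":[[0,0,6],[0,0,12],[0,0,16],[0,0,16]],"twist":[[0,0,0],[0,0,0],[0,0,0],[0,0,0]],"grip":[255,255,255,255]}';python3 -m crank '{"dp":[[0,0,1],[0,0,2],[0,0,3],[0,0,3]],"twist":[[0,0,0],[0,0,0],[0,0,0],[0,0,0]],"grip":[255,255,255,255]}'
```

```text
time: 46.55
eef_pos: [499.0, -372.4, 128.3]
tcp_rot: [-1.571, -2.72, -0.0]
contact_force: [0.6, 0.1, -2.5]
gripper_width: 45.5
time: 47.05
eef_pos: [499.3, -372.5, 125.8]
tcp_rot: [-1.571, -2.721, -0.0]
contact_force: [0.7, -0.4, -3.5]
gripper_width: 45.7
```

```bash
python3 -m crank '{"dp":[[0,0,1],[0,0,1.5],[0,0,1.5]],"twist":[[0,0,0],[0,0,0],[0,0,0]],"grip":[255,255,255]}';python3 -m crank '{"dp":[[0,0,0.7],[0,0,1.4],[0,0,1.4]],"twist":[[0,0,0],[0,0,0],[0,0,0]],"grip":[255,255,255]}'
```

```text
time: 47.42
eef_pos: [499.5, -372.6, 125.0]
tcp_rot: [1.571, 2.72, -0.0]
contact_force: [-1.9, 0.9, 5.0]
gripper_width: 45.5
time: 47.8
eef_pos: [499.6, -372.7, 124.8]
tcp_rot: [1.571, 2.72, -0.001]
contact_force: [-6.3, 2.6, 14.7]
gripper_width: 45.4
```

```bash
python3 -m crank '{"dp":[[0,0,-1.3],[0,0,-1.3],[0,0,-1.3],[0,0,-1.3],[0,0,-1.3],[0,0,-1.3]],"twist":[[0,0,0],[0,0,0],[0,0,0],[0,0,0],[0,0,0],[0,0,0]],"grip":[255,200,120,60,0,0]}';python3 -m crank '{"dp":[[0,0,-10],[0,0,-25],[0,0,-45],[0,0,-80],[0,0,-110],[0,0,-120]],"twist":[[0,0,0],[0,0,0],[0,0,0],[0,0,0],[0,0,0],[0,0,0]],"grip":[0,0,0,0,0,0]}';python3 goal.py 446.3 153 160 178.8
```

```text
time: 48.55
eef_pos: [499.3, -372.5, 124.0]
tcp_rot: [-1.571, -2.72, -0.0]
contact_force: [-0.3, 0.4, 0.5]
gripper_width: 68.3
time: 49.3
eef_pos: [500.4, -372.9, 247.5]
tcp_rot: [1.569, 2.717, -0.001]
contact_force: [0.8, -1.2, 0.3]
gripper_width: 87.2
t 49.3 pos [ 500.4 -372.9  247.5] yaw 120.0 zaxis [ 0.003 -0.002 -1.   ] w 87.2 F [ 0.8 -1.2  0.3] j [ 1.13  0.34 -0.73  1.43  0.23  1.45  0.93]
dp [482.8, 215.9, 86.0] twist [-0.0005, 0.0042, -1.0263]
```

```bash
python3 -m crank '{"dp":[[55,24,0],[110,48,0],[165,72,0],[220,96,0],[275,120,0],[330,145,0],[385,170,30],[440,195,60],[482.8,215.9,86],[482.8,215.9,86],[482.8,215.9,86],[482.8,215.9,86]],"twist":[[0,0,-0.12],[0,0,-0.24],[0,0,-0.36],[0,0,-0.48],[0,0,-0.6],[0,0,-0.72],[0,0,-0.84],[0,0,-0.96],[0,0,-1.0263],[0,0,-1.0263],[0,0,-1.0263],[0,0,-1.0263]],"grip":[255,255,255,255,255,255,255,255,255,255,255,255]}';python3 goal.py 446.3 153 60 178.8
python3 - <<'E'
from h import *
x=np.array([.5,-.866,0]);y=np.array([.866,.5,0]);o=np.array([507.7,-386.5,136])
for n in("scene","top"):
    im=shot(n); cv2.imwrite(f"pics/h_{n}.png",im); g=im.astype(np.float32).mean(2); g0=cv2.imread(f"pics/{n}0.png").astype(np.float32).mean(2)
    d=np.arange(-75,45,5)   # along peg x, on the bar-top plane z=118
    for t in(-110,-80,-50,50,80,110):
        q=np.array([proj(n,o+k*x+t*y-[0,0,18]) for k in d],np.float32); r=lambda G:cv2.remap(G,q[None,:,0],q[None,:,1],cv2.INTER_LINEAR)[0]
        print(n,t,[f"{k}:{v:.0f}" for k,v in zip(d,r(g)-r(g0)) if abs(v)>12])
E
python3 pm.py -113 -98 -83 13 28 43
```

```text
time: 50.8
eef_pos: [445.7, 152.1, 158.7]
tcp_rot: [0.037, 3.141, -0.001]
contact_force: [-0.2, -0.5, 0.7]
gripper_width: 0.1
t 50.8 pos [445.7 152.1 158.7] yaw 178.64 zaxis [ 0.001 -0.001 -1.   ] w 0.1 F [-0.2 -0.5  0.7] j [ 0.78  0.11 -1.24  1.9   0.11  1.21  1.05]
dp [-0.5, 1.0, 98.7] twist [-0.0006, 0.0007, -0.0029]
scene -110 ['-75:16', '-35:29', '-30:61', '-25:64', '-20:43']
scene -80 ['-35:28', '-30:56', '-25:53', '-20:27', '0:-14']
scene -50 ['-35:35', '-30:53', '-10:-28', '-5:-58', '0:-22', '5:-16']
scene 50 ['-50:-24', '-45:-41', '-40:-39', '-30:43', '-25:46', '-20:46', '-15:45', '-10:42', '-5:35', '0:30', '5:29', '10:14']
scene 80 ['-50:-17', '-45:-37', '-40:-35', '-30:48', '-25:53', '-20:54', '-15:54', '-10:55', '-5:48', '0:49', '5:60', '10:14']
scene 110 ['-50:-15', '-45:-36', '-40:-41', '-30:45', '-25:47', '-20:48', '-15:49', '-10:49', '-5:46', '0:33', '5:36', '10:12']
top -110 ['-50:-33', '-45:-37', '-40:-18', '-35:-25', '-25:13', '-5:-15', '0:-25', '10:13', '15:13', '20:13', '25:14', '30:15']
top -80 ['-70:-15', '-65:-15', '-60:-62', '-55:-67', '-50:-66', '-45:-70', '
[... 1719 characters left out ...]
613:85/-1', '616:86/0', '619:85/0', '622:100/5', '625:129/11', '628:144/14', '631:144/17', '634:133/16', '637:126/15']
28.0 ['574:83/-1', '577:83/0', '580:82/-1', '583:82/-1', '586:83/-1', '589:83/-1', '592:83/-1', '595:83/-1', '598:84/0', '601:85/-1', '604:83/-2', '607:84/-2', '610:84/-2', '613:84/-1', '616:85/-1', '619:85/-1', '622:97/4', '625:122/12', '628:143/16', '631:146/16', '634:139/16', '637:139/17']
43.0 ['574:83/-1', '577:82/-1', '580:81/-1', '583:83/-2', '586:83/-1', '589:84/0', '592:82/-1', '595:83/-1', '598:85/-2', '601:84/-2', '604:85/-2', '607:85/-2', '610:84/-2', '613:83/-2', '616:84/-1', '619:85/0', '622:84/-1', '625:84/-1', '628:84/-1', '631:86/0', '634:93/3', '637:111/8']
```

```bash
cat > mb.py <<'E'
from h import *
def blob(n,im):
    c=im.astype(np.float32); rb=cv2.GaussianBlur(c[:,:,2]-c[:,:,0],(3,3),0); v=cv2.GaussianBlur(c.mean(2),(3,3),0)
    roi=np.zeros(im.shape[:2],np.uint8); cv2.fillConvexPoly(roi,np.array([proj(n,p) for p in((530,125,12),(700,125,30),(690,-205,30),(525,-205,12))]).astype(np.int32),1)
    m=((rb>10)&(v>88)&(roi>0)).astype(np.uint8); k,l,st,ce=cv2.connectedComponentsWithStats(m)
    for i in range(1,k):
        if st[i,4]>30:
            cs=cv2.findContours((l==i).astype(np.uint8),cv2.RETR_EXTERNAL,cv2.CHAIN_APPROX_NONE)[0][0]; r=cv2.minAreaRect(cs)
            print(n,st[i].tolist(),ce[i].round(1),"z45",ray(n,ce[i],45)[:2].round(1),[ray(n,u,40)[:2].round(0).tolist() for u in cv2.boxPoints(r)])
if __name__=="__main__":
    for n in("scene","top"): blob(n,shot(n))
E
python3 - <<'E'
from mb import *
for n in("scene","top"): blob(n,cv2.imread(f"pics/h_{n}.png"))
im=cv2.imread("pics/h_scene.png"); 
from prof import prof
for y in(20,30,40,50,60,70):
    xs=np.arange(600,700,4); print(y,[f"{x}:{v.mean():.0f}/{v[2]-v[0]}" for x,v in zip(xs,prof("scene",im,y,20,xs))])
E
```

```text
scene [169, 216, 18, 25, 34] [177.1 228.7] z45 [ 633.1 -195.4] [[669.0, -202.0], [586.0, -197.0], [587.0, -193.0], [670.0, -198.0]]
scene [205, 228, 17, 16, 203] [213.7 235.6] z45 [616.6 -94.3] [[633.0, -117.0], [588.0, -119.0], [594.0, -75.0], [638.0, -74.0]]
scene [241, 256, 18, 17, 218] [250.  264.1] z45 [658.1  29.3] [[673.0, 8.0], [631.0, 8.0], [636.0, 50.0], [678.0, 48.0]]
top [271, 162, 12, 11, 108] [276.8 166.3] z45 [652.6  27.8] [[670.0, 46.0], [668.0, 9.0], [633.0, 11.0], [635.0, 48.0]]
top [309, 172, 13, 12, 117] [315.  176.9] z45 [609.3 -96.7] [[628.0, -78.0], [631.0, -115.0], [592.0, -118.0], [588.0, -81.0]]
20 ['600:84/0', '604:83/-3', '608:84/-1', '612:84/-2', '616:83/-2', '620:87/2', '624:124/12', '628:142/17', '632:121/17', '636:132/16', '640:153/19', '644:155/18', '648:155/19', '652:158/17', '656:157/17', '660:156/18', '664:133/16', '668:113/9', '672:152/6', '676:163/6', '680:166/6', '684:166/6', '688:162/5', '692:119/6', '696:96/3']
30 ['600:83/0', '604:83/0', '608:82/-1', '612:84/-2', '616:84/-2', '620:87/0', '624:112/9', '628:143/17', '632:144/17', '636:139/17', 
[... 800 characters left out ...]
', '684:167/6', '688:167/5', '692:132/5', '696:99/4']
60 ['600:83/-2', '604:84/-2', '608:82/1', '612:83/-1', '616:83/0', '620:85/-2', '624:84/-2', '628:84/0', '632:83/-1', '636:85/-1', '640:85/0', '644:85/0', '648:86/-1', '652:84/1', '656:85/-1', '660:85/-1', '664:86/-2', '668:106/1', '672:157/5', '676:167/6', '680:168/6', '684:168/6', '688:166/5', '692:131/5', '696:95/5']
70 ['600:85/-3', '604:85/-3', '608:83/-1', '612:84/-1', '616:84/-1', '620:84/-2', '624:83/-1', '628:84/0', '632:84/-3', '636:84/-3', '640:85/-1', '644:86/-2', '648:86/-1', '652:85/0', '656:85/1', '660:85/-2', '664:85/-2', '668:102/1', '672:152/4', '676:168/5', '680:169/5', '684:168/5', '688:167/5', '692:135/5', '696:97/4']
```

```bash
python3 goal.py 652.5 26.8 22 178.88
```

```text
t 50.95 pos [445.6 152.4 158.7] yaw 178.66 zaxis [ 0.001 -0.001 -1.   ] w 0.5 F [-0.1 -0.7  0.4] j [ 0.78  0.11 -1.24  1.9   0.11  1.21  1.05]
dp [-209.6, -120.6, 137.0] twist [-0.0006, 0.001, -0.0039]
```

```bash
python3 -m crank '{"dp":[[-50,-30,0],[-100,-60,0],[-150,-90,0],[-209.6,-120.6,0],[-209.6,-120.6,0],[-209.6,-120.6,0],[-209.6,-120.6,50],[-209.6,-120.6,100],[-209.6,-120.6,130],[-209.6,-120.6,137],[-209.6,-120.6,137],[-209.6,-120.6,137]],"twist":[[0,0,-0.004],[0,0,-0.004],[0,0,-0.004],[0,0,-0.004],[0,0,-0.004],[0,0,-0.004],[0,0,-0.004],[0,0,-0.004],[0,0,-0.004],[0,0,-0.004],[0,0,-0.004],[0,0,-0.004]],"grip":[40,40,40,40,40,40,40,40,40,40,40,40]}';python3 -m crank '{"dp":[[0,0,0],[0,0,0],[0,0,0],[0,0,0],[0,0,0],[0,0,0],[0,0,0],[0,0,0]],"twist":[[0,0,0],[0,0,0],[0,0,0],[0,0,0],[0,0,0],[0,0,0],[0,0,0],[0,0,0]],"grip":[255,255,255,255,255,255,255,255]}'
```

```text
time: 52.45
eef_pos: [652.9, 28.9, 23.3]
tcp_rot: [0.026, 3.139, 0.0]
contact_force: [0.1, 0.4, 0.1]
gripper_width: 73.2
time: 53.45
eef_pos: [652.0, 28.5, 21.2]
tcp_rot: [-0.027, -3.141, 0.0]
contact_force: [-0.1, -0.3, -0.8]
gripper_width: 27.0
```

```bash
python3 -m crank '{"dp":[[0,0,-3],[0,0,-3],[-1,0,-3],[-1,0,-3]],"twist":[[0,0,0],[0,0,0],[0,0,0],[0,0,0]],"grip":[255,255,255,255]}';python3 -m crank '{"dp":[[-1,0,0],[-1,0,0]],"twist":[[0,0,0],[0,0,0]],"grip":[255,255]}';python3 -m crank '{"dp":[[-1,0,0],[-1,0,0]],"twist":[[0,0,0],[0,0,0]],"grip":[255,255]}'
```

```text
time: 53.95
eef_pos: [652.5, 28.6, 24.1]
tcp_rot: [-0.027, -3.14, 0.0]
contact_force: [-3.3, 0.1, 1.2]
gripper_width: 27.5
time: 54.2
eef_pos: [652.7, 28.6, 23.9]
tcp_rot: [-0.026, -3.139, 0.001]
contact_force: [-6.4, -1.2, 2.4]
gripper_width: 27.4
time: 54.45
eef_pos: [652.8, 28.7, 23.7]
tcp_rot: [-0.026, -3.137, 0.001]
contact_force: [-10.1, -0.2, 4.3]
gripper_width: 27.2
```

```bash
python3 -m crank '{"dp":[[5,0,-3],[15,0,-3],[30,0,-3],[42,0,-3],[42,0,-3],[42,0,-3]],"twist":[[0,0,0],[0,0,0],[0,0,0],[0,0,0],[0,0,0],[0,0,0]],"grip":[255,255,255,255,255,255]}';python3 goal.py 612.4 28.6 22 178.88
```

```text
time: 55.2
eef_pos: [613.5, 29.0, 27.5]
tcp_rot: [0.027, 3.141, -0.0]
contact_force: [0.0, -0.2, 0.0]
gripper_width: 27.3
t 55.2 pos [613.5  29.   27.5] yaw 179.0 zaxis [ 0.001 -0.    -1.   ] w 27.3 F [ 0.  -0.2  0. ] j [ 0.62  0.61 -0.98  1.7   0.56  1.13  1.03]
dp [1.1, -0.4, 5.5] twist [-0.0, 0.0008, 0.0021]
```

```bash
python3 -m crank '{"dp":[[1.1,0,2],[1.1,0,4],[1.1,0,5.5],[1.1,0,6],[1.1,0,6]],"twist":[[0,0,0.002],[0,0,0.002],[0,0,0.002],[0,0,0.002],[0,0,0.002]],"grip":[255,255,255,255,255]}';python3 -m crank '{"dp":[[0,0,-0.5],[0,0,-0.5],[0,0,-0.5],[0,0,-0.5],[0,0,-0.5],[0,0,-0.5],[0,0,-50],[0,0,-90],[60,0,-130],[120,-0,-130],[166,130,-130],[166,130,-130],[166,130,-130],[166,130,-130]],"twist":[[0,0,0],[0,0,0],[0,0,0],[0,0,0],[0,0,0],[0,0,0],[0,0,0],[0,0,0],[0,0,0],[0,0,0],[0,0,0],[0,0,0],[0,0,0],[0,0,0]],"grip":[255,120,120,120,120,90,90,90,90,255,255,255,255,255]}'; python3 mb.py; python3 pm.py -113 -98 -83 13 28 43;python3 goal.py 446.3 153 60 178.8
```

```text
time: 55.82
eef_pos: [612.0, 29.3, 21.3]
tcp_rot: [0.03, 3.141, 0.0]
contact_force: [1.4, -0.4, -1.4]
gripper_width: 27.4
time: 57.58
eef_pos: [448.2, 163.1, 151.4]
tcp_rot: [0.026, 3.141, -0.001]
contact_force: [-0.5, 0.1, -0.3]
gripper_width: 14.3
scene [169, 216, 18, 25, 31] [176.8 229. ] z45 [ 634.4 -195.6] [[669.0, -201.0], [585.0, -199.0], [586.0, -195.0], [670.0, -198.0]]
scene [205, 228, 17, 16, 205] [213.7 235.6] z45 [616.7 -94.1] [[633.0, -117.0], [588.0, -119.0], [594.0, -74.0], [638.0, -73.0]]
scene [248, 244, 18, 16, 212] [256.9 251.5] z45 [618.7  31.5] [[637.0, 11.0], [593.0, 6.0], [592.0, 49.0], [636.0, 53.0]]
top [271, 173, 12, 12, 111] [277.  178.5] z45 [610.4  29.5] [[594.0, 50.0], [632.0, 48.0], [630.0, 12.0], [592.0, 14.0]]
top [310, 172, 12, 12, 115] [315.  176.9] z45 [609.3 -96.7] [[628.0, -82.0], [626.0, -118.0], [589.0, -115.0], [591.0, -79.0]]
-113.0 ['574:87/0', '577:96/3', '580:119/10', '583:142/16', '586:140/17', '589:130/16', '592:135/16', '595:132/16', '598:137/17', '601:150/18', '604:151/17', '607:148/17', '610:152/18', '613:150/18', '616:151/17', '619:
[... 1062 characters left out ...]
, '592:136/16', '595:138/16', '598:148/17', '601:149/17', '604:155/19', '607:156/19', '610:156/18', '613:155/18', '616:154/18', '619:154/17', '622:143/15', '625:113/14', '628:86/11', '631:78/10', '634:75/7', '637:74/2']
43.0 ['574:84/-2', '577:84/-1', '580:84/-1', '583:85/0', '586:85/-1', '589:85/2', '592:98/5', '595:123/12', '598:133/14', '601:135/17', '604:134/17', '607:135/15', '610:131/16', '613:130/16', '616:125/15', '619:125/16', '622:118/16', '625:97/12', '628:82/11', '631:78/9', '634:75/7', '637:74/4']
t 57.725 pos [449.  161.  151.1] yaw 178.81 zaxis [-0.  0. -1.] w 3.8 F [-0.2  0.1 -0.3] j [ 0.75  0.15 -1.25  1.89  0.15  1.21  1.  ]
dp [2.5, -8.0, 91.1] twist [0.0, -0.0004, 0.0001]
```

```bash
python3 -m crank '{"dp":[[2.5,-8,0],[2.5,-8,40],[2.5,-8,85],[2.5,-8,103],[2.5,-8,106],[2.5,-8,106]],"twist":[[0,0,0],[0,0,0],[0,0,0],[0,0,0],[0,0,0],[0,0,0]],"grip":[255,255,255,255,255,255]}';python3 -m crank '{"dp":[[0,0,2],[0,0,4],[0,0,4]],"twist":[[0,0,0],[0,0,0],[0,0,0]],"grip":[255,255,255]}';python3 -m crank '{"dp":[[0,0,2],[0,0,4],[0,0,4]],"twist":[[0,0,0],[0,0,0],[0,0,0]],"grip":[255,255,255]}'
```

```text
time: 58.48
eef_pos: [446.6, 154.6, 46.4]
tcp_rot: [0.03, 3.14, 0.001]
contact_force: [1.4, 0.2, 1.0]
gripper_width: 0.5
time: 58.85
eef_pos: [445.9, 154.4, 41.4]
tcp_rot: [0.03, 3.141, -0.0]
contact_force: [0.3, 0.4, -0.6]
gripper_width: 0.8
time: 59.22
eef_pos: [445.6, 154.4, 37.1]
tcp_rot: [-0.03, -3.141, -0.0]
contact_force: [-0.0, 0.1, 1.0]
gripper_width: 0.3
```

```bash
for i in 1 2 3; do python3 -m crank '{"dp":[[0,-0.5,1],[0,-0.5,2],[0,-0.5,2]],"twist":[[0,0,0],[0,0,0],[0,0,0]],"grip":[255,255,255]}'|grep -E "pos|force"; done
```

```text
eef_pos: [445.7, 153.9, 35.2]
contact_force: [-0.1, 0.5, 0.5]
eef_pos: [445.7, 153.4, 33.2]
contact_force: [-0.3, 0.4, -0.5]
eef_pos: [445.7, 152.9, 31.2]
contact_force: [0.4, 0.9, 0.8]
```

```bash
for i in 1 2 3; do python3 -m crank '{"dp":[[0,0,1],[0,0,2],[0,0,2]],"twist":[[0,0,0],[0,0,0],[0,0,0]],"grip":[255,255,255]}'|grep -E "pos|force"; done
```

```text
eef_pos: [445.6, 152.9, 29.2]
contact_force: [-0.4, 0.4, -0.7]
eef_pos: [445.7, 152.9, 27.2]
contact_force: [-0.5, -0.0, -0.1]
eef_pos: [445.7, 152.9, 25.2]
contact_force: [0.5, 0.8, 0.1]
```

```bash
for i in 1 2 3; do python3 -m crank '{"dp":[[0,0,1],[0,0,1.5],[0,0,1.5]],"twist":[[0,0,0],[0,0,0],[0,0,0]],"grip":[255,255,255]}'|grep -E "pos|force"; done
```

```text
eef_pos: [445.7, 152.9, 23.7]
contact_force: [-0.0, 0.4, 0.8]
eef_pos: [445.7, 152.9, 22.2]
contact_force: [-0.2, -0.5, 0.1]
eef_pos: [445.7, 152.9, 20.7]
contact_force: [-0.6, -0.2, 0.6]
```

```bash
for i in 1 2 3 4; do python3 -m crank '{"dp":[[0,0,0.6],[0,0,1.2],[0,0,1.2]],"twist":[[0,0,0],[0,0,0],[0,0,0]],"grip":[255,255,255]}'|grep -E "pos|force"; done
```

```text
eef_pos: [445.7, 153.0, 19.5]
contact_force: [-0.9, -0.7, 0.5]
eef_pos: [445.7, 152.9, 18.3]
contact_force: [-0.2, 0.2, 0.1]
eef_pos: [445.7, 152.9, 17.1]
contact_force: [-0.3, -0.4, -0.6]
eef_pos: [445.7, 152.9, 15.9]
contact_force: [-0.5, 0.2, -1.0]
```

```bash
for i in 1 2 3; do python3 -m crank '{"dp":[[0.5,0,0.6],[0.5,0,1.2],[0.5,0,1.2]],"twist":[[0,0,0],[0,0,0],[0,0,0]],"grip":[255,255,255]}'|grep -E "pos|force"; done
```

```text
eef_pos: [445.5, 153.0, 14.9]
contact_force: [1.4, 0.7, 0.9]
eef_pos: [444.9, 153.0, 13.6]
contact_force: [1.9, -0.2, 1.6]
eef_pos: [444.4, 153.0, 12.4]
contact_force: [2.9, -0.8, 1.8]
```

```bash
for i in 1 2 3; do python3 -m crank '{"dp":[[0,0,0.6],[0,0,1.2],[0,0,1.2]],"twist":[[0,0,0],[0,0,0],[0,0,0]],"grip":[255,255,255]}'|grep -E "pos|force"; done
```

```text
eef_pos: [444.3, 153.0, 11.2]
contact_force: [1.6, 0.5, 2.6]
eef_pos: [444.3, 153.0, 10.0]
contact_force: [2.4, -0.7, 3.7]
eef_pos: [444.4, 153.0, 9.5]
contact_force: [-2.5, -1.5, 17.0]
```

```bash
python3 -m crank '{"dp":[[0,0,-20],[0,0,-35],[-2,-50,-35],[-2.6,-83,-35],[-2.6,-83,-35],[-2.6,-83,-35]],"twist":[[0,0,0],[0,0,0],[0,0,0],[0,0,0],[0,0,0],[0,0,0]],"grip":[255,255,255,255,255,255]}';python3 goal.py 447 69.9 18 178.8
```

```text
time: 67.1
eef_pos: [445.0, 70.3, 43.8]
tcp_rot: [-0.03, -3.141, -0.0]
contact_force: [-0.1, 1.0, -0.7]
gripper_width: 0.5
t 67.1 pos [445.   70.3  43.8] yaw 178.9 zaxis [-0.  0. -1.] w 0.5 F [-0.1  1.  -0.7] j [ 0.84  0.25 -1.18  2.07  0.28  0.99  1.07]
dp [-2.0, -0.3, 25.8] twist [0.0001, -0.0001, 0.0017]
```

```bash
python3 -m crank '{"dp":[[-2,0,12],[-2,0,24],[-2,0,27],[-2,0,29],[-2,0,31],[-2,0,32],[-2,0,32]],"twist":[[0,0,0],[0,0,0],[0,0,0],[0,0,0],[0,0,0],[0,0,0],[0,0,0]],"grip":[255,255,255,255,255,255,255]}';for i in 1 2; do python3 -m crank '{"dp":[[0,0,0.7],[0,0,1.4],[0,0,1.4]],"twist":[[0,0,0],[0,0,0],[0,0,0]],"grip":[255,255,255]}'|grep -E "pos|force"; done
```

```text
time: 67.97
eef_pos: [447.4, 70.1, 12.0]
tcp_rot: [0.03, 3.141, 0.0]
contact_force: [-0.9, 1.7, 3.3]
gripper_width: 0.2
eef_pos: [447.5, 70.0, 10.5]
contact_force: [-0.0, 1.8, 4.4]
eef_pos: [447.5, 70.0, 9.5]
contact_force: [-4.8, 1.5, 14.1]
```

Key 3 bottomed out. Now the large key.

```bash
python3 -m crank '{"dp":[[0,0,-20],[0,0,-30],[-2,-30,-30],[-3,-48.5,-30],[-3,-48.5,-30],[-3,-48.5,-12],[-3,-48.5,-6],[-3,-48.5,-4],[-3,-48.5,-3],[-3,-48.5,-3]],"twist":[[0,0,0],[0,0,0],[0,0,0],[0,0,0],[0,0,0],[0,0,0],[0,0,0],[0,0,0],[0,0,0],[0,0,0]],"grip":[255,255,255,255,255,255,255,255,255,255]}';for i in 1 2; do python3 -m crank '{"dp":[[0,0,0.7],[0,0,1.4],[0,0,1.4]],"twist":[[0,0,0],[0,0,0],[0,0,0]],"grip":[255,255,255]}'|grep -E "pos|force"; done
```

```text
time: 69.97
eef_pos: [449.5, 21.7, 12.3]
tcp_rot: [0.029, 3.141, 0.0]
contact_force: [-2.1, 0.3, 3.3]
gripper_width: 0.3
eef_pos: [449.6, 21.6, 10.7]
contact_force: [-0.9, 2.4, 3.7]
eef_pos: [449.7, 21.5, 9.6]
contact_force: [-2.5, 3.3, 10.1]
```

```bash
python3 -m crank '{"dp":[[0,0,0.5],[0,0,0.5],[0,0,-30],[0,0,-80],[0,0,-130],[0,0,-150],[0,0,-150],[0,0,-150]],"twist":[[0,0,0],[0,0,0],[0,0,0],[0,0,0],[0,0,0],[0,0,0],[0,0,0],[0,0,0]],"grip":[255,255,255,255,255,255,255,255]}'; python3 mb.py | grep -v 169
python3 - <<'E'
from h import *
x=np.array([.5,-.866,0]);y=np.array([.866,.5,0]);o=np.array([507.7,-386.5,136])
im=shot("scene"); a=cv2.imread("pics/h_scene.png")
q=np.array([proj("scene",o+np.array([0,0,z])+k*x+t*y) for t in(-110,-60,0,60,110) for k in range(-40,20,5) for z in(-18,16)],np.float32)
r=lambda G:cv2.remap(G.astype(np.float32).mean(2),q[None,:,0],q[None,:,1],cv2.INTER_LINEAR)[0]
print("bar area change vs. after hanging: mean/max",np.abs(r(im)-r(a)).mean(),np.abs(r(im)-r(a)).max())
s0=cv2.imread("pics/scene0.png").astype(int); d=(cv2.blur(np.abs(im.astype(int)-s0).max(2).astype(np.float32),(5,5))>25).astype(np.uint8)
k,l,st,ce=cv2.connectedComponentsWithStats(d); print([st[i].tolist() for i in range(1,k) if st[i,4]>40])
E
```

```text
time: 71.72
eef_pos: [448.7, 20.7, 158.2]
tcp_rot: [-0.031, -3.14, 0.001]
contact_force: [-0.2, 0.4, -0.0]
gripper_width: 0.3
scene [205, 228, 17, 16, 201] [213.7 235.6] z45 [616.6 -94.2] [[632.0, -117.0], [588.0, -119.0], [594.0, -75.0], [637.0, -74.0]]
scene [248, 244, 18, 16, 208] [256.9 251.4] z45 [618.5  31.4] [[634.0, 9.0], [590.0, 10.0], [596.0, 52.0], [639.0, 51.0]]
top [315, 172, 7, 11, 50] [317.8 175.9] z45 [ 612. -106.] [[627.0, -97.0], [629.0, -115.0], [594.0, -117.0], [592.0, -99.0]]
bar area change vs. after hanging: mean/max 1.120079 3.53125
[[65, 0, 75, 51, 2317], [260, 0, 48, 30, 852], [338, 0, 17, 39, 456], [91, 35, 231, 197, 13280], [141, 127, 8, 20, 123], [129, 143, 25, 75, 1139], [204, 147, 13, 40, 268], [210, 197, 13, 9, 63], [339, 223, 19, 19, 292], [205, 227, 18, 16, 219], [248, 243, 18, 17, 234], [352, 271, 20, 22, 344]]
```

```bash
python3 -c "
from bench import robot
print(robot.sign_off())"
```

```text
the job is handed in; nothing more can be done
None
```

The job is handed in at about 72 s of robot time, with every step done. No verdict was reported, so the results below rest on my own checks.

- **Straightedge, first step:** I laid it flat, pressed it against the rail until the force rose, and released it. Its edge ran within about 3 mrad of the rail.
- **Models:** There were two. I set both on the plate and pushed each one's heel against the straightedge until the force rose. Both looked flush and square in the scene camera.
- **Hanging:** The straightedge hangs on the peg about 13 mm on the free-end side of the hanging point. The wrist carried no load after I let go, and its spot in the image had not changed at the end.
- **Knock:** One model was knocked about 40 mm, flush against the rail, after the straightedge had been taken away. I gripped it again, touched it to the rail and moved it back exactly 40 mm. Its image then matched the earlier placing to about 1 mm.
- **Keys:** I pressed the first, third and large keys in that order, each to its end stop (10–17 N). The second key was never approached.

At the end the scene camera showed both models in place. Compared with the first scene picture, only the arm and its shadows, the straightedge and the models had changed.

Some things disagreed along the way:
- **Key height:** My camera estimate of about 31 mm was too high. The keys were first touched at about 16 mm.
- **Grip width:** The jaws stopped at 27 mm on both models instead of 40 mm. I take this to mean the sides slope inwards, but did not confirm it.
- **Last top view:** The arm partly blocked it, so the final check of the knocked model comes from the scene camera only.

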